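Comb test bars into the grooves of a specimen tray

ROBOT

A 7-joint arm with a two-finger parallel gripper is mounted at the origin on a cart in front of the work surface, level with it; the furniture and walls round the work are solid. World frame = base frame: x ahead of the robot, y to its left, z up, the work surface at z = 0. Lengths are in m, angles in rad, forces in N, time in s.
With the tool pointing down it reaches from about 0.4 to 0.85 m from the base axis. Payload 4.5 kg.
Tool frame: the origin (TCP) lies on the centre line of the jaws, within the pads' length; the fingertips stand 14 mm ahead of it and the grasp point (between the pads) lies 5 mm behind it (nose_length is the distance from the TCP to the fingertips, in m); x points along the fingers, y is the direction in which the jaws open and shut, and the axes are right-handed (so a half turn about x gives the same grasp; the last joint's range is limited). The gripper opens to 88 mm and grips with 3 to 60 N. Pads are 18 mm wide; open, the fingers measure 123 mm over their backs; the gripper's body (75 mm by 187 mm) begins 45 mm behind the grasp point.
Start: joints at [-1.147, 0.689, -0.195, 1.565, 0.157, 0.902, -0.215], TCP at [0.237, 0.578, 0.253] pointing down, gripper open.
Joint ranges: [-3.01, 3.01], [-0.46, 2.08], [-1.47, 1.51], [0.13, 2.56], [-1, 4.14], [0.04, 2.09], [-2.66, 2.66]. Speed limits (rad/s): [2.57, 2.57, 3.14, 3.14, 3.14, 3.14, 3.14].

INTERFACE

Orientations are given as a unit quaternion [x, y, z, w].
In Python, from plant import get_state, snapshot, camera_params, finish_job, boxes_of, silhouettes, spot_point, nose_length gives the robot as it stands.
- The arm moves only by the tool apply_moves, never from a script. Its arguments are lists of equal length, an entry for each row: "delta_pos": the shift along the tool's x, y, z in cm, a list of three; "yaw": the turn about the tool's x in rad; "gripper": the opening in per cent of the stroke, from 0 (shut) to 100 (fully open). A call has 1 to 10 rows; each row is the pose to reach, as a shift and turn from the pose measured when the call began, along the tool's axes at that moment; what a row does not reach only later rows make up. A row lasts 1/12 s, in which the tool goes at most 41.7 mm and 7.16 degrees, less where a joint would pass 70% of its speed; a pose out of reach is approached as far as the arm can. A call with a gripper value outside its range is refused whole. The fingers move at their own pace and stop on an object; "force" is the grip in N (left out, the last holds). Time passes only in rows, so rows that repeat a pose let the fingers close. It gives the time, the measured TCP pose, the force and the opening at its end, in the units of the state.
- get_state(): the state, without advancing time (a new reading comes with each control period).
- snapshot(name): name is "scene" or "top" or "wrist"; returns the picture (400x640x3 uint8, red, green, blue); there is no depth.
- camera_params(name): a dict with "fovy" (degrees; the focal length in pixels is half the picture's height over the tangent of half this angle, whatever the lens; pixels are square), "cx", "cy" (the principal point, pixels), "dist" ([k1, k2, p1, p2, k3] as OpenCV has them; the pictures are not rectified), "position" and "orientation" of the camera in the world. Camera axes: x right, y down, z forward; pixel columns grow to the right and rows downward; lengths in m; the calibration is good to about 2 mm. A picture is of the moment at which its call begins: read the wrist's pose just before it. camera_params takes no time and is no camera call; for the wrist camera it gives the pose at the moment of the call.
- finish_job(): hands the job in, once; it reports no verdict.
Trained networks look in the newest picture that a camera, given by its name, has taken for a name from the list of things; names that differ only in an ending like _2 or _b are one class to them, and where a whole thing is asked for, a point or a joint stands for the part that bears it (a point fixed in the world has none). Each returns a list of dicts, best first, with "score" (0 to 1); they miss things now and then, are a little off and sometimes report something else, mostly with a low value. They report only what shows in the picture. A call takes as long as a camera call. They do not tell look-alikes from the thing itself.
- boxes_of(thing, camera): "bbox" ([left, top, width, height] in pixels, round what is visible of it).
- silhouettes(thing, camera): "mask" (400x640 bool, what is visible of it) and "bbox" ([left, top, width, height] in pixels, round what is visible of it).
- spot_point(thing, camera): "pixel" ([column, row] in pixels: a listed point, or the origin of a listed thing).
The state is a dict: "clock": time; "q": joint angles; "qd": joint speeds; "joint_torque": joint torques, N m; "tool_pos": TCP position; "eef_rot": TCP orientation; "contact_force": force on the tool from outside, world axes, zero at the start; "moment": the same for the moment, N m; "opening": opening from 0.0 (shut) to 1.0 (fully open).
Only numpy, scipy, OpenCV 4.12 (cv2) and the standard library are available. Lean on these libraries where they do the work, as an engineer would, in place of code of your own. Each camera call takes 0.05 s, during which the arm holds its last target.

TASK

Three aluminium test bars lie askew across the ridges of the blue specimen tray. Take the orange-handled rake by its slanting handle and gently comb them with it (working outwards from the middle of the tray goes best) until each lies straight down in a groove of its own; then stand the rake on its tines on its green mat again, facing as it did. Move the bars only with the rake, and leave everything else where it is.

Things in the scene. Friction and masses are not known exactly. Their poses are not given: they have to be found in the camera images.
- tray: Fixed blue specimen tray, 236 x 212 x 29 mm; origin under its centre on the bench, x along the grooves (to the robot's right), y across. Five trough grooves run its whole length at y = -80, -40, 0, 40, 80 mm: 36 mm wide at the top, 15 mm at the flat bottom, which is 5 mm above the bench. Slippery. Inside 224 x 200 mm, rim 6 mm thick. The bars start over the three middle grooves.
- tray_mid (a point): Middle of the tray at the height of the ridge crests, 20 mm above the tray's origin. The rounded ridges between the grooves, 4 mm thick, run along x at y = -60, -20, 20, 60 mm; the bars lie across them, 0.25 to 0.34 rad askew, all the same way. A tine swept along x that meets one beyond its middle turns it into line; one that meets it before its middle turns it farther askew.
- bar_a: Loose aluminium test bar, a straight rod 180 mm long (x), 10 mm wide, 8 mm high, 40 g, with a red mark round it near each end; origin underneath its middle.
- bar_b: Loose aluminium test bar, a straight rod 180 mm long (x), 10 mm wide, 8 mm high, 40 g, with a red mark round it near each end; origin underneath its middle.
- bar_c: Loose aluminium test bar, a straight rod 180 mm long (x), 10 mm wide, 8 mm high, 40 g, with a red mark round it near each end; origin underneath its middle.
- bar_a_mid (a point): Centre of that bar: 24 mm above the tray's origin while it lies across the ridges, 9 mm when it lies flat on the bottom of a groove.
- bar_b_mid (a point): Centre of that bar: 24 mm above the tray's origin while it lies across the ridges, 9 mm when it lies flat on the bottom of a groove.
- bar_c_mid (a point): Centre of that bar: 24 mm above the tray's origin while it lies across the ridges, 9 mm when it lies flat on the bottom of a groove.
- rake: Loose two-row rake, about 0.22 kg, standing on its tines; origin midway between the tine tips, level with them; z up, y along its head. Eight steel tines 7 mm thick, 30 mm long: rows at x = -16 and 16 mm, tines at y = -60, -20, 20, 60 mm, as the tray's ridges: tines held just over the ridges leave a lane over each groove. Steel head 46 x 140 x 13 mm, from 30 to 43 mm up.
- rake_grip (a point): Middle of the rake's flat orange handle at grasp height, (-10, 0, 89.5) mm from the rake's origin. Handle 96 mm wide (y), 12 mm thick, leaning 30 degrees from the rake's z to its -x (the robot's left), from (18, 0, 41) to (-24, 0, 114) mm. Too wide to grasp across y: take it by its two broad faces, gripper tilted to match.
- mat: Fixed green mat for the rake, 120 (x) x 180 (y) x 4 mm; origin under its centre on the bench. The rake's feet stand 4 mm above the bench on it.
- tweezers: Bystander: steel tweezers 129 mm long, lying behind the work; origin underneath its middle.
- marker: Bystander: blue and white felt marker 136 mm long, lying behind the work; origin underneath its middle.
- vial: Bystander: small bottle with white cap, 37 mm wide, 85 mm high; origin underneath.
- stopper: Bystander: black stopper 31 mm wide, 26 mm high; origin underneath.
- blue_cap: Bystander: blue screw cap 53 mm wide, 26 mm high; origin underneath.
- bottle: Bystander: clear bottle with blue cap, 69 mm wide, 152 mm high; origin underneath.
Not all that is in view belongs to the job. What is shaped like the rake but brown is not meant.

How it is judged:
By the outcome, as a careful person would: the job done as asked, in the order asked, and still so for the second after the job is handed in, with the robot touching nothing.
It also fails if it takes over 59 s, if anything falls off the work surface, if the arm or the gripper's body presses on something with over 40 N, if the wrist force passes 120 N, or if a joint passes its speed limit or range.

## Working session

There is one attempt and no reset: what is moved stays moved. The work goes in short steps, Python scripts to look and compute and a tool call to move; the robot and the scene stay as the last step left them, time stands still between calls to the robot, and variables do not carry over. Pictures are saved under pics/ and viewed, and the job is handed in when it is done.

Besides the shell and the picture viewer there is one more tool, called after ">>>" as name([rows], argument=value, ...), one row to a line, values as JSON. apply_moves: Moves the arm, as the interface text tells. Its arguments: {"type":"object","properties":{"delta_pos":{"type":"array"},"yaw":{"type":"array"},"gripper":{"type":"array"},"force":{"type":"number"}},"required":["delta_pos","yaw","gripper"]}

```bash
ls; mkdir -p pics; python3 - <<'E'
from plant import *
import cv2
s=get_state(); print({k:(v if not hasattr(v,'__len__') else [round(float(x),4) for x in v]) for k,v in s.items()}); print(nose_length if not callable(nose_length) else nose_length())
for n in ["scene","top"]:
    im=snapshot(n); cv2.imwrite(f"pics/{n}0.png",im[:,:,::-1]); print(n,camera_params(n))
E
```

```text
pics
{'clock': 0.0, 'q': [-1.1472, 0.69, -0.1945, 1.5663, 0.1573, 0.9025, -0.2151], 'qd': [0.0024, -0.0012, -0.0006, 0.0002, -0.0003, 0.0008, -0.0012], 'joint_torque': [-0.0005, -52.758, -1.2673, -15.3432, -0.0527, 0.0066, 0.0002], 'tool_pos': [0.2374, 0.5775, 0.2519], 'eef_rot': [0.1363, 0.6938, -0.1376, 0.6937], 'contact_force': [-0.2674, -0.2106, -0.0948], 'moment': [-0.0165, 0.0137, -0.0166], 'opening': 0.9976224022036707}
0.014
scene {'fovy': 50.20899782740865, 'cx': 317.74779139537907, 'cy': 201.61570889768882, 'dist': array([0.0186411, 0.       , 0.       , 0.       , 0.       ]), 'position': array([ 0.09990206, -0.9089493 ,  0.97813031]), 'orientation': array([ 0.8827543 , -0.1997917 ,  0.08440439, -0.41677815])}
top {'fovy': 45.79133279646694, 'cx': 318.35949385164866, 'cy': 196.34265015809902, 'dist': array([0.0050423, 0.       , 0.       , 0.       , 0.       ]), 'position': array([0.32524726, 0.11251532, 1.66499371]), 'orientation': array([ 0.71207308, -0.69809355,  0.05489019, -0.05103318])}
```

View pics/scene0.png

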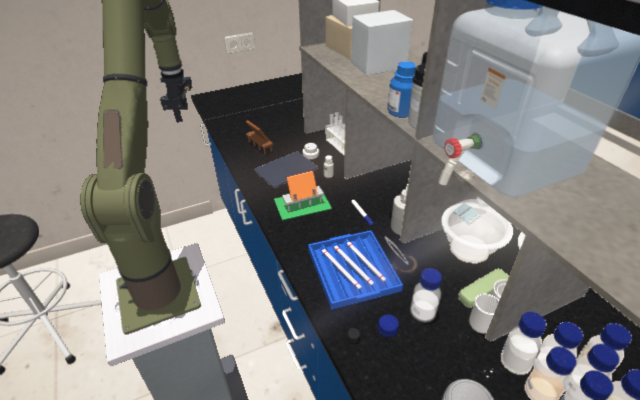

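View pics/top0.png

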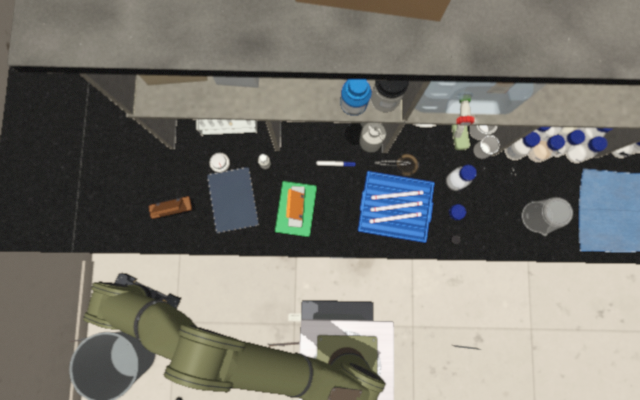

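```bash
cat > h.py <<'E'
import numpy as np, cv2
from scipy.spatial.transform import Rotation as R
from plant import *
def cam(n):
    p=camera_params(n); f=200/np.tan(np.radians(p['fovy']/2))
    K=np.array([[f,0,p['cx']],[0,f,p['cy']],[0,0,1]]); return K,np.array(p['dist']),np.array(p['position']),R.from_quat(p['orientation']).as_matrix()
def proj(c,P):
    K,d,t,r=c; P=np.atleast_2d(P); pc=(P-t)@r
    return cv2.projectPoints(pc.reshape(-1,1,3),np.zeros(3),np.zeros(3),K,d)[0].reshape(-1,2)
def ray(c,px):
    K,d,t,r=c; u=cv2.undistortPoints(np.array(px,float).reshape(-1,1,2),K,d).reshape(-1,2)
    return t,(np.c_[u,np.ones(len(u))])@r.T
def onz(c,px,z):
    t,v=ray(c,px); return t+v*((z-t[2])/v[:,2])[:,None]
def crop(im,x0,y0,w,h,s,name):
    cv2.imwrite(f'pics/{name}.png',cv2.resize(im[y0:y0+h,x0:x0+w,::-1],None,fx=s,fy=s,interpolation=cv2.INTER_CUBIC))
E
python3 - <<'E'
from h import *
np.set_printoptions(precision=4,suppress=True)
for n in ["scene","top"]:
    im=snapshot(n);c=cam(n)
    np.save(f'pics/{n}.npy',im)
    for th,z in [("rake",.004),("rake_grip",.0935),("tray",0),("tray_mid",.02),("bar_a_mid",.024),("mat",0.0),("vial",0),("stopper",0),("blue_cap",0),("bottle",0),("marker",0),("tweezers",0)]:
        for r in spot_point(th,n)[:4]:
            print(n,th,round(r['score'],2),np.round(r['pixel'],1),onz(c,[r['pixel']],z)[0])
im=np.load('pics/top.npy'); crop(im,260,150,200,110,4,'top_crop')
im=np.load('pics/scene.npy'); crop(im,235,110,190,210,2.8,'scene_crop')
E
```

```text
scene rake 0.8 [264.5 146.1] [0.5347 0.5978 0.004 ]
scene rake 0.2 [349.8 265.4] [ 0.5406 -0.154   0.004 ]
scene rake_grip 0.6 [299.2 179.5] [0.5303 0.2013 0.0935]
scene rake_grip 0.56 [254.6 128. ] [0.5048 0.6089 0.0935]
scene tray 0.78 [353.3 269.1] [ 0.5448 -0.1685  0.    ]
scene tray_mid 0.93 [352.5 266.2] [ 0.539  -0.1727  0.02  ]
scene bar_a_mid 0.79 [338.1 265.6] [ 0.5001 -0.1551  0.024 ]
scene mat 0.7 [300.7 207.9] [0.5147 0.162  0.    ]
scene mat 0.51 [301.2 202.8] [0.5274 0.1871 0.    ]
scene vial 0.54 [326.  175.5] [0.6791 0.2963 0.    ]
scene stopper 0.56 [350.8 339.1] [ 0.425  -0.3738  0.    ]
scene blue_cap 0.61 [386.1 330.6] [ 0.5202 -0.3916  0.    ]
scene blue_cap 0.23 [350.7 338.3] [ 0.4258 -0.3717  0.    ]
scene bottle 0.68 [424.8 310.6] [ 0.6483 -0.3837  0.    ]
scene marker 0.45 [360.5 213.2] [0.6898 0.0443 0.    ]
scene tweezers 0.52 [399.9 250.6] [ 0.7128 -0.1651  0.    ]
top rake 0.9 [294.8 210.4] [0.5244 0.1881 0.004 ]
top rake 0.81 [175.  210.9] [0.5141 0.6097 0.004 ]
top rake 0.47 [394.1 206.7] [ 0.5446 -0.1629  0.004 ]
top rake_grip 0.86 [289.5 203.6] [0.5362 0.2023 0.0935]
top rake_grip 0.68 [166.3 209.6] [0.5077 0.6121 0.0935]
top tray 0.91 [392.1 204.5] [ 0.5529 -0.1564  0.    ]
top tray_mid 0.8 [395.2 206.1] [ 0.5447 -0.1641  0.02  ]
top bar_a_mid 0.45 [396.5 216.5] [ 0.5077 -0.1677  0.024 ]
top mat 0.57 [298.6 203.6] [0.5494 0.1754 0.    ]
top vial 0.45 [265.7 164.2] [0.6897 0.2971 0.    ]
top stopper 0.48 [455.1 211.3] [ 0.5331 -0.3798  0.    ]
top stopper 0.41 [455.  237.1] [ 0.4418 -0.3772  0.    ]
top blue_cap 0.62 [454.8 213. ] [ 0.527  -0.3786  0.    ]
top blue_cap 0.54 [392.3 167.3] [ 0.6878 -0.1577  0.    ]
top bottle 0.78 [453.7 181.3] [ 0.6412 -0.3773  0.    ]
top marker 0.54 [335.8 161.4] [0.7052 0.0456 0.    ]
top tweezers 0.42 [394.  164.3] [ 0.6989 -0.1639  0.    ]
```

View pics/top_crop.png

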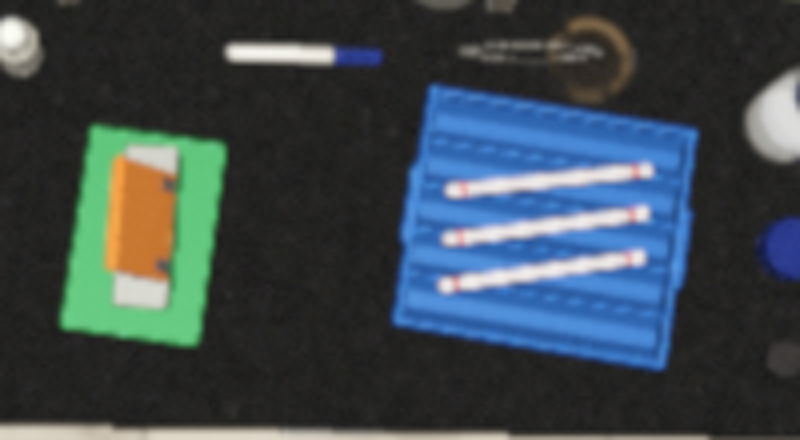

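View pics/scene_crop.png

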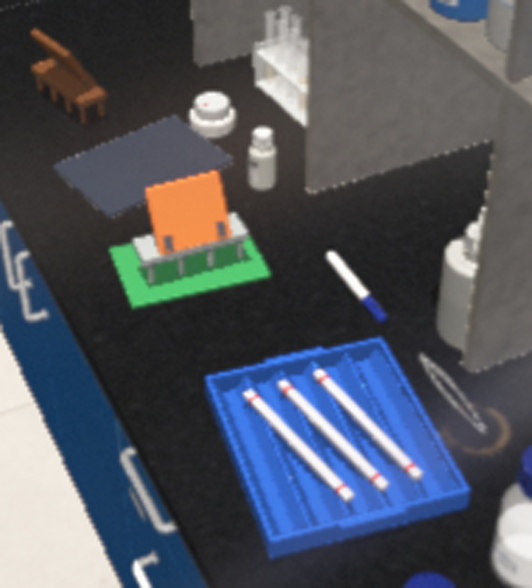

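```bash
cat > fit.py <<'E'
from h import *
from scipy.optimize import minimize
np.set_printoptions(precision=4,suppress=True)
ims={n:np.load(f'pics/{n}.npy') for n in ['scene','top']}; C={n:cam(n) for n in ims}
def mask(im,lo,hi,seed,r):
    h=cv2.cvtColor(im,cv2.COLOR_RGB2HSV); m=cv2.inRange(h,lo,hi)
    m2=np.zeros_like(m); x,y=seed; m2[y-r:y+r,x-r:x+r]=m[y-r:y+r,x-r:x+r]
    return m2
def rend(c,P,S=4):
    p=proj(c,P); hull=cv2.convexHull(p.astype(np.float32)).reshape(-1,2)
    return hull
def score(x,pts,ms,ns):
    c,s=np.cos(x[2]),np.sin(x[2]); Rm=np.array([[c,-s,0],[s,c,0],[0,0,1]])
    P=pts@Rm.T+[x[0],x[1],0]; e=0
    for n in ns:
        hull=rend(C[n],P)
        big=np.zeros((400*4,640*4),np.uint8); cv2.fillPoly(big,[np.round(((hull+.5)*4-.5)*16).astype(np.int32)],255,shift=4)
        sm=cv2.resize(big,(640,400),interpolation=cv2.INTER_AREA)/255.
        e+=np.abs(sm-ms[n]).sum()/ms[n].sum()
    return e
def box(lx,ly,z0,z1): return np.array([[a*lx/2,b*ly/2,z] for a in(-1,1) for b in(-1,1) for z in(z0,z1)])
def fit(x0,pts,ms):
    for ns in (['scene','top'],['top'],['scene']):
        r=minimize(score,x0,(pts,ms,ns),method='Nelder-Mead',options=dict(initial_simplex=np.array(x0)+np.array([[0,0,0],[.01,0,0],[0,.01,0],[0,0,.1]]),xatol=1e-4,fatol=1e-5))
        print(ns,r.x,r.fun)
if __name__=='__main__':
    ms={}
    for n,seed in [('scene',(354,267)),('top',(396,206))]:
        m=mask(ims[n],(98,120,70),(118,255,255),seed,50); k,l,st,_=cv2.connectedComponentsWithStats(m); i=1+np.argmax(st[1:,4]); m=((l==i)*255).astype(np.uint8)
        hl=cv2.findContours(m,0,2)[0]; m3=np.zeros_like(m); cv2.fillPoly(m3,[cv2.convexHull(np.vstack(hl))],255); ms[n]=m3/255.; print(n,st[i])
    # tray x = -world y
    fit([.54,-.165,-np.pi/2-.1],box(.236,.212,0,.029),ms)
    ms={}
    for n,seed in [('scene',(300,205)),('top',(296,208))]:
        m=mask(ims[n],(55,100,60),(80,255,255),seed,40); m3=np.zeros_like(m); cv2.fillPoly(m3,[cv2.convexHull(np.vstack(cv2.findContours(m,0,2)[0]))],255); ms[n]=m3/255.
        print(n,cv2.boundingRect(m3))
    fit([.53,.18,-np.pi/2-.1],box(.12,.18,0,.004),ms)
E
python3 fit.py
```

```text
scene [ 308  230   96   80 4177]
top [ 357  170   78   73 3649]
['scene', 'top'] [ 0.5423 -0.1685 -1.7128] 0.12033283566058314
['top'] [ 0.5448 -0.1644 -1.7225] 0.08174824128124532
['scene'] [ 0.5418 -0.1666 -1.7182] 0.04253574543937498
scene (274, 195, 58, 26)
top (274, 181, 43, 56)
['scene', 'top'] [ 0.5276  0.1801 -1.7024] 0.30801639058012154
['top'] [ 0.53    0.1856 -1.6977] 0.11341756560780343
['scene'] [ 0.5263  0.1767 -1.6927] 0.14970514521598113
```

```bash
python3 - <<'E'
from h import *
np.set_printoptions(precision=4,suppress=True)
s=get_state(); print(R.from_quat(s['eef_rot']).as_matrix(), s['tool_pos'])
im=snapshot('wrist'); cv2.imwrite('pics/wrist0.png',im[:,:,::-1])
c=cam('wrist'); print(camera_params('wrist')); r=R.from_quat(s['eef_rot']).as_matrix()
print(r.T@(c[2]-s['tool_pos'])); print(r.T@c[3])
im=np.load('pics/scene.npy'); crop(im,225,110,120,115,5,'rakes')
E
```

```text
[[ 0.0001  0.38    0.925 ]
 [ 0.0001  0.925  -0.38  ]
 [-1.      0.0001  0.    ]] [0.2375 0.5781 0.2528]
{'fovy': 62.72203125436232, 'cx': 320.9055874862364, 'cy': 198.06906664384363, 'dist': array([-0.0131,  0.    ,  0.    ,  0.    ,  0.    ]), 'position': array([0.1651, 0.6076, 0.3861]), 'orientation': array([0.821 , 0.5499, 0.0854, 0.1275])}
[-0.1333 -0.0003 -0.0782]
[[ 0.     -0.3033  0.9529]
 [ 1.     -0.0006 -0.0002]
 [ 0.0007  0.9529  0.3033]]
```

View pics/wrist0.png

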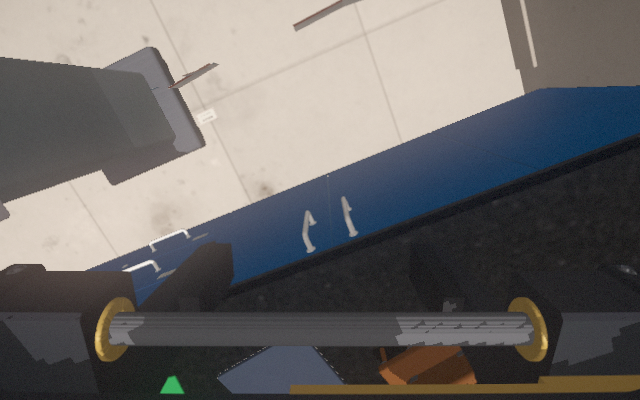

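View pics/rakes.png

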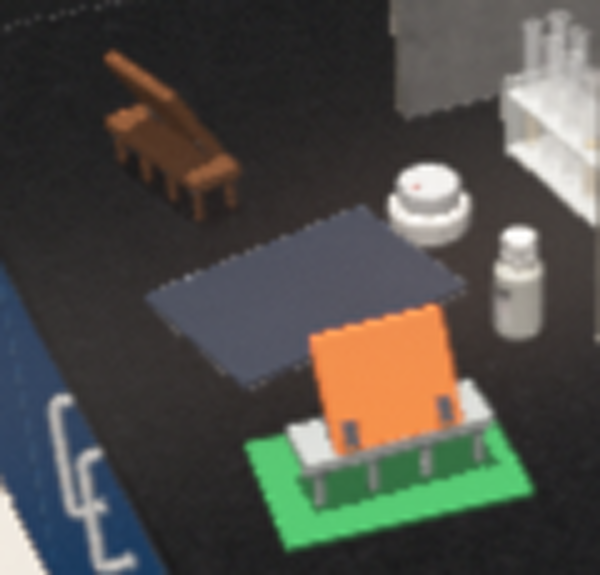

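Candidates for the rake: the orange-handled one (top 295,207; scene 300,190, on green) and the brown one (top 170,207; scene 258,136, by the grey mat). The crop confirms the orange one is the right choice. First I'll test how the arm moves, and whether the tool can be tilted.

>>> apply_moves([
  [0,-2.8,-6.8],
  [0,-5.6,-13.6],
  [0,-5.6,-13.6],
  [0,-5.6,-13.6],
], yaw=[-0.12,-0.24,-0.26,-0.26], gripper=[100,100,100,100])

```text
clock: 1.78
tool_pos: [0.084, 0.578, 0.253]
eef_rot: [0.044, 0.707, -0.043, 0.704]
contact_force: [-0.8, -0.2, 0.1]
opening: 0.999
```

>>> apply_moves([
  [0,-4,0],
  [0,-8,0],
  [0,-12,0],
  [0,-16,0],
  [0,-20,0],
  [0,-22,0],
], yaw=[0,0,0,0,0,0], gripper=[100,100,100,100,100,100])

```text
clock: 2.28
tool_pos: [0.057, 0.354, 0.253]
eef_rot: [0.042, 0.707, -0.045, 0.705]
contact_force: [-0.7, 0.3, 0.3]
opening: 1.002
```

```bash
cat > st.py <<'E'
from h import *
np.set_printoptions(precision=4,suppress=True)
s=get_state(); print(s['clock'],'q',np.array(s['q']),'p',np.array(s['tool_pos']),'F',np.array(s['contact_force'])); print(R.from_quat(s['eef_rot']).as_matrix())
E
python3 st.py
```

```text
2.2833 q [-1.3364  0.373  -0.2797  2.2989  0.2055  0.4961 -0.3312] p [0.057 0.354 0.253] F [-0.698   0.3246  0.325 ]
[[-0.0034  0.1221  0.9925]
 [-0.0044  0.9925 -0.1222]
 [-1.     -0.0047 -0.0028]]
```

>>> apply_moves([
  [0,-4,0],
  [0,-8,0],
  [0,-12,0],
  [0,-14,0],
  [0,-14,0],
], yaw=[0,0,0,0,0], gripper=[100,100,100,100,100])

```text
clock: 2.7
tool_pos: [0.0374, 0.2318, 0.2503]
eef_rot: [0.012, 0.709, -0.068, 0.702]
contact_force: [0.0, 0.0, -1.0]
opening: 0.997
```

```bash
python3 st.py
```

```text
2.7 q [-0.9734  0.3372 -0.8427  2.5349  0.4695  0.5005 -0.7657] p [0.0374 0.2318 0.2503] F [ 0.014   0.032  -0.9543]
[[-0.0133  0.1119  0.9936]
 [-0.0791  0.9905 -0.1126]
 [-0.9968 -0.0801 -0.0043]]
```

```bash
cat > d.py <<'E'
import sys
from h import *
np.set_printoptions(precision=4,suppress=True)
# usage: d.py x y z [x y z ...] : world TCP targets -> tool-frame deltas (cm)
s=get_state(); r=R.from_quat(s['eef_rot']).as_matrix(); p=np.array(s['tool_pos'])
print(s['clock'],'q',np.array(s['q']),'p',p,'F',np.array(s['contact_force'])); print('X',r[:,0],'Y',r[:,1],'Z',r[:,2])
a=np.array(list(map(float,sys.argv[1:]))).reshape(-1,3)
for w in a: print(w, np.round(r.T@(w-p)*100,2), 'dist cm',np.round(np.linalg.norm(w-p)*100,1))
E
python3 d.py .3 .2 .33 .4 -.05 .33
```

```text
2.7 q [-0.9734  0.3372 -0.8427  2.5349  0.4695  0.5005 -0.7657] p [0.0374 0.2318 0.2503] F [ 0.014   0.032  -0.9543]
X [-0.0133 -0.0791 -0.9968] Y [ 0.1119  0.9905 -0.0801] Z [ 0.9936 -0.1126 -0.0043]
[0.3  0.2  0.33] [-8.04 -0.85 26.42] dist cm 27.6
[ 0.4  -0.05  0.33] [ -6.2  -24.49  39.17] dist cm 46.6
```

>>> apply_moves([
  [-8,-0.9,26.4],
  [-8,-0.9,26.4],
  [-8,-0.9,26.4],
  [-8,-0.9,26.4],
  [-8,-0.9,26.4],
  [-8,-0.9,26.4],
  [-6,-24.5,39.2],
  [-6,-24.5,39.2],
  [-6,-24.5,39.2],
  [-6,-24.5,39.2],
], yaw=[0.1,0.2,0.3,0.4,0.5,0.6,0.7,0.8,0.9,1.0], gripper=[100,100,100,100,100,100,100,100,100,100])

```text
clock: 3.53
tool_pos: [0.3456, 0.054, 0.3251]
eef_rot: [0.349, 0.588, -0.401, 0.61]
contact_force: [0.7, 0.6, -0.8]
opening: 1.002
```

```bash
python3 d.py .4 -.1 .33 .3 -.4 .33
```

```text
3.5333 q [ 0.0479  0.2554 -0.5079  2.177   0.2643  0.8037 -0.1859] p [0.3456 0.054  0.3251] F [ 0.6575  0.5664 -0.7938]
X [-0.012  -0.079  -0.9968] Y [ 0.8989  0.4359 -0.0453] Z [ 0.4381 -0.8965  0.0658]
[ 0.4  -0.1   0.33] [ 0.66 -1.84 16.22] dist cm 16.3
[ 0.3  -0.4   0.33] [  3.15 -23.91  38.74] dist cm 45.6
```

>>> apply_moves([
  [0.7,-1.8,16.2],
  [0.7,-1.8,16.2],
  [0.7,-1.8,16.2],
  [3,-23.9,38.7],
  [3,-23.9,38.7],
  [3,-23.9,38.7],
  [3,-23.9,38.7],
  [3,-23.9,38.7],
  [3,-23.9,38.7],
  [3,-23.9,38.7],
], yaw=[0.1,0.2,0.3,0.4,0.5,0.6,0.7,0.8,0.9,1.0], gripper=[100,100,100,100,100,100,100,100,100,100])

```text
clock: 4.37
tool_pos: [0.3132, -0.3462, 0.3313]
eef_rot: [-0.6, -0.322, 0.634, -0.367]
contact_force: [1.4, 1.5, -0.2]
opening: 0.999
```

```bash
python3 d.py .05 -.65 .33 -.1 -.8 .33
```

```text
4.3667 q [ 0.7615  0.3541 -0.1     1.9572  0.1459  0.7968  0.0161] p [ 0.3132 -0.3462  0.3313] F [ 1.4401  1.5069 -0.1865]
X [-0.0114 -0.0796 -0.9968] Y [ 0.8517 -0.5231  0.032 ] Z [-0.524  -0.8485  0.0737]
[ 0.05 -0.65  0.33] [ 2.85 -6.52 39.56] dist cm 40.2
[-0.1  -0.8   0.33] [  4.22 -11.45  60.15] dist cm 61.4
```

```bash
python3 -c "
from h import *
cv2.imwrite('pics/w1.png',snapshot('wrist')[:,:,::-1])"
```

```text
(no output)
```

View pics/w1.png

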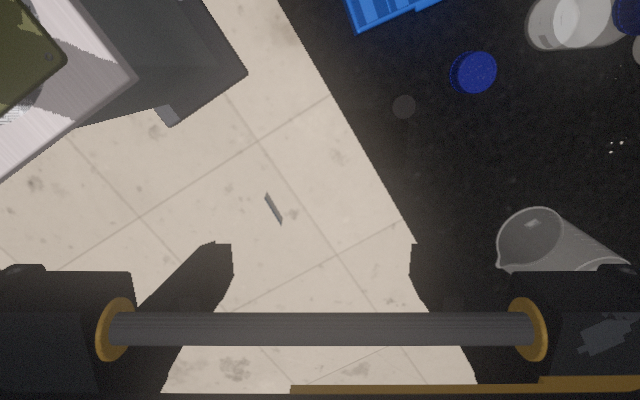

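The view shows only open floor ahead on the right (rows 200–400), so I'll carry on.

>>> apply_moves([
  [2.9,-6.5,39.6],
  [2.9,-6.5,39.6],
  [2.9,-6.5,39.6],
  [2.9,-6.5,39.6],
  [2.9,-6.5,39.6],
  [2.9,-6.5,39.6],
  [2.9,-6.5,39.6],
  [2.9,-6.5,39.6],
  [4.2,-11.5,60.2],
  [4.2,-11.5,60.2],
], yaw=[0.1,0.2,0.3,0.4,0.5,0.5,0.5,0.5,0.5,0.5], gripper=[100,100,100,100,100,100,100,100,100,100])

```text
clock: 5.25
tool_pos: [0.0347, -0.6552, 0.3324]
eef_rot: [-0.672, -0.148, 0.696, -0.204]
contact_force: [0.6, -0.5, 0.1]
opening: 1.002
```

```bash
python3 d.py -.13 -.85 .33 -.14 -1.0 .33
```

```text
5.25 q [ 1.4136  0.6146  0.0414  1.4543 -0.0008  0.9889  0.3796] p [ 0.0347 -0.6552  0.3324] F [ 0.6225 -0.4747  0.1488]
X [-0.0126 -0.0863 -0.9962] Y [ 0.483  -0.8728  0.0695] Z [-0.8755 -0.4803  0.0527]
[-0.13 -0.85  0.33] [ 2.13  9.03 23.76] dist cm 25.5
[-0.14 -1.    0.33] [ 3.44 21.64 31.84] dist cm 38.7
```

>>> apply_moves([
  [2.1,9,23.8],
  [2.1,9,23.8],
  [2.1,9,23.8],
  [2.1,9,23.8],
  [2.1,9,23.8],
  [2.1,9,23.8],
  [3.4,21.6,31.8],
  [3.4,21.6,31.8],
  [3.4,21.6,31.8],
], yaw=[0,0,0,0,0,0,0,0,0], gripper=[100,100,100,100,100,100,100,100,100])

```text
clock: 6.0
tool_pos: [-0.1292, -0.8861, 0.3207]
eef_rot: [-0.671, -0.137, 0.698, -0.21]
contact_force: [-1.1, 1.1, -0.4]
opening: 0.999
```

```bash
python3 d.py -.14 -.95 .33 -.14 -1.0 .33
```

```text
6.0 q [ 1.644   1.2065  0.3589  0.1563 -0.3459  1.6792  0.6255] p [-0.1292 -0.8861  0.3207] F [-1.0954  1.1173 -0.373 ]
X [-0.0109 -0.1084 -0.994 ] Y [ 0.4772 -0.8742  0.0901] Z [-0.8788 -0.4733  0.0613]
[-0.14 -0.95  0.33] [-0.22  5.16  4.03] dist cm 6.5
[-0.14 -1.    0.33] [0.32 9.53 6.39] dist cm 11.5
```

>>> apply_moves([
  [0,14,9],
  [0,14,9],
  [0,14,9],
  [0,14,9],
  [0,14,9],
], yaw=[0,0,0,0,0], gripper=[100,100,100,100,100])

```text
clock: 6.42
tool_pos: [-0.1246, -0.9048, 0.3016]
eef_rot: [-0.665, -0.126, 0.702, -0.221]
contact_force: [0.0, 0.3, 0.2]
opening: 0.997
```

```bash
python3 d.py -.14 -.95 .33 -.14 -1.0 .33
```

```text
6.4167 q [ 1.6247  1.271   0.9732  0.1354 -0.9507  1.6497  0.6647] p [-0.1246 -0.9048  0.3016] F [0.0183 0.3429 0.2434]
X [-0.0169 -0.1417 -0.9898] Y [ 0.4779 -0.8707  0.1165] Z [-0.8783 -0.471   0.0825]
[-0.14 -0.95  0.33] [-2.15  3.53  3.71] dist cm 5.6
[-0.14 -1.    0.33] [-1.44  7.88  6.07] dist cm 10.0
```

>>> apply_moves([
  [-3,28,20],
  [-3,28,20],
  [-3,28,20],
], yaw=[0,0,0], gripper=[100,100,100])

```text
clock: 6.67
tool_pos: [-0.1246, -0.9172, 0.2985]
eef_rot: [-0.66, -0.115, 0.705, -0.232]
contact_force: [0.2, -0.6, 0.7]
opening: 1.001
```

```bash
python3 d.py -.14 -1.2 .33  -.14 -1.2 .6
```

```text
6.6667 q [ 1.6228  1.279   1.0146  0.1355 -0.9933  1.6114  0.6662] p [-0.1246 -0.9172  0.2985] F [ 0.2277 -0.6255  0.7214]
X [-0.0215 -0.1758 -0.9842] Y [ 0.4788 -0.866   0.1443] Z [-0.8777 -0.4681  0.1028]
[-0.14 -1.2   0.33] [ 1.9  24.21 14.92] dist cm 28.5
[-0.14 -1.2   0.6 ] [-24.67  28.1   17.69] dist cm 41.4
```

>>> apply_moves([
  [-10,40,26],
  [-10,40,26],
  [-10,40,26],
  [-10,40,26],
  [-10,40,26],
], yaw=[0,0,0,0,0], gripper=[100,100,100,100,100])

```text
clock: 7.08
tool_pos: [-0.1164, -0.9243, 0.3171]
eef_rot: [-0.654, -0.103, 0.709, -0.244]
contact_force: [0.3, -0.2, 0.4]
opening: 0.999
```

```bash
python3 d.py -.14 -1.2 .33  -.14 -1.2 .6
```

```text
7.0833 q [ 1.6122  1.2606  1.0232  0.1352 -0.9995  1.5946  0.6571] p [-0.1164 -0.9243  0.3171] F [ 0.3144 -0.177   0.3518]
X [-0.0255 -0.2111 -0.9771] Y [ 0.48   -0.86    0.1732] Z [-0.8769 -0.4646  0.1233]
[-0.14 -1.2   0.33] [ 4.61 22.8  15.03] dist cm 27.7
[-0.14 -1.2   0.6 ] [-21.77  27.48  18.36] dist cm 39.6
```

>>> apply_moves([
  [6,24,17],
  [6,24,17],
], yaw=[0,0], gripper=[100,100])

```text
clock: 7.25
tool_pos: [-0.118, -0.9411, 0.2999]
eef_rot: [-0.648, -0.091, 0.712, -0.255]
contact_force: [-0.0, 0.2, -0.4]
opening: 1.002
```

>>> apply_moves([
  [6,24,17],
  [6,24,17],
], yaw=[0,0], gripper=[100,100])

```text
clock: 7.42
tool_pos: [-0.1197, -0.9562, 0.2842]
eef_rot: [-0.642, -0.079, 0.714, -0.266]
contact_force: [-0.1, -0.1, -0.4]
opening: 1.0
```

>>> apply_moves([
  [7,24,17],
  [7,24,17],
], yaw=[0,0], gripper=[100,100])

```text
clock: 7.58
tool_pos: [-0.1209, -0.9701, 0.2711]
eef_rot: [-0.637, -0.068, 0.717, -0.276]
contact_force: [-0.0, 0.8, 0.7]
opening: 1.003
```

```bash
python3 d.py -.14 -1.2 .33
```

```text
7.5833 q [ 1.6122  1.3222  1.0122  0.1358 -0.9995  1.4302  0.6558] p [-0.1209 -0.9701  0.2711] F [-0.0246  0.8216  0.7137]
X [-0.0373 -0.3085 -0.9505] Y [ 0.4823 -0.8386  0.2533] Z [-0.8752 -0.4489  0.1801]
[-0.14 -1.2   0.33] [ 1.57 19.85 13.05] dist cm 23.8
```

>>> apply_moves([
  [6,24,17],
], yaw=[0], gripper=[100])

```text
clock: 7.67
tool_pos: [-0.1219, -0.9792, 0.2675]
eef_rot: [-0.632, -0.059, 0.719, -0.284]
contact_force: [1.2, 0.6, -0.2]
opening: 1.002
```

>>> apply_moves([
  [6,24,17],
], yaw=[0], gripper=[100])

```text
clock: 7.75
tool_pos: [-0.1229, -0.9883, 0.2656]
eef_rot: [-0.627, -0.05, 0.721, -0.292]
contact_force: [-0.1, 0.2, -0.4]
opening: 1.001
```

>>> apply_moves([
  [6,24,17],
  [6,24,17],
], yaw=[0,0], gripper=[100,100])

```text
clock: 7.92
tool_pos: [-0.1239, -0.9992, 0.2632]
eef_rot: [-0.621, -0.039, 0.723, -0.302]
contact_force: [0.5, 0.1, 0.0]
opening: 0.998
```

>>> apply_moves([
  [6,24,17],
  [6,24,17],
], yaw=[0,0], gripper=[100,100])

```text
clock: 8.08
tool_pos: [-0.1248, -1.0093, 0.2639]
eef_rot: [-0.614, -0.028, 0.724, -0.312]
contact_force: [0.5, -0.3, 0.5]
opening: 0.998
```

```bash
python3 d.py -.14 -1.2 .33
```

```text
8.0833 q [ 1.6117  1.3454  1.0057  0.1357 -0.9996  1.288   0.6544] p [-0.1248 -1.0093  0.2639] F [ 0.5072 -0.2527  0.5083]
X [-0.0508 -0.4179 -0.9071] Y [ 0.4856 -0.804   0.3432] Z [-0.8727 -0.423   0.2438]
[-0.14 -1.2   0.33] [ 2.05 16.86 11.  ] dist cm 20.2
```

>>> apply_moves([
  [6,24,17],
  [6,24,17],
], yaw=[0,0], gripper=[100,100])

```text
clock: 8.25
tool_pos: [-0.1257, -1.0187, 0.2672]
eef_rot: [-0.608, -0.016, 0.726, -0.322]
contact_force: [0.3, 0.1, 0.8]
opening: 0.998
```

>>> apply_moves([
  [6,24,17],
  [6,24,17],
], yaw=[0,0], gripper=[100,100])

```text
clock: 8.42
tool_pos: [-0.1265, -1.0274, 0.2729]
eef_rot: [-0.601, -0.005, 0.727, -0.331]
contact_force: [0.8, -0.9, 0.0]
opening: 0.999
```

```bash
python3 d.py -.14 -1.2 .33
```

```text
8.4167 q [ 1.6111  1.3455  1.0036  0.1356 -0.9996  1.2226  0.6543] p [-0.1265 -1.0274  0.2729] F [ 0.7593 -0.859   0.0436]
X [-0.0579 -0.4756 -0.8777] Y [ 0.4885 -0.7803  0.3906] Z [-0.8707 -0.4061  0.2775]
[-0.14 -1.2   0.33] [ 3.27 15.04  9.77] dist cm 18.2
```

>>> apply_moves([
  [5,24,17],
  [5,24,17],
], yaw=[0,0], gripper=[100,100])

```text
clock: 8.58
tool_pos: [-0.1273, -1.0352, 0.2836]
eef_rot: [-0.594, 0.006, 0.729, -0.341]
contact_force: [-0.4, -0.2, -0.7]
opening: 0.999
```

```bash
python3 d.py -.05 -.75 .33 .2 -.5 .33
```

```text
8.5833 q [ 1.6108  1.3392  1.0032  0.1356 -0.9996  1.1952  0.6543] p [-0.1273 -1.0352  0.2836] F [-0.3964 -0.2101 -0.7011]
X [-0.0615 -0.5046 -0.8612] Y [ 0.4901 -0.7669  0.4144] Z [-0.8695 -0.3966  0.2945]
[-0.05 -0.75  0.33] [-18.87 -16.16 -16.66] dist cm 29.9
[ 0.2  -0.5   0.33] [-33.02 -23.08 -48.31] dist cm 62.9
```

>>> apply_moves([
  [-18.9,-16.2,-16.7],
  [-18.9,-16.2,-16.7],
  [-18.9,-16.2,-16.7],
  [-18.9,-16.2,-16.7],
  [-18.9,-16.2,-16.7],
  [-18.9,-16.2,-16.7],
  [-18.9,-16.2,-16.7],
  [-18.9,-16.2,-16.7],
], yaw=[0,-0.1,-0.2,-0.3,-0.4,-0.5,-0.6,-0.7], gripper=[100,100,100,100,100,100,100,100])

```text
clock: 9.25
tool_pos: [-0.0634, -0.8023, 0.3243]
eef_rot: [-0.439, -0.247, 0.685, -0.526]
contact_force: [0.3, -1.5, 0.5]
opening: 0.998
```

```bash
python3 d.py .2 -.5 .36 .4 -.2 .36
```

```text
9.25 q [ 1.1967  0.8036  0.7689  1.4889 -0.9444  0.626   1.9583] p [-0.0634 -0.8023  0.3243] F [ 0.3299 -1.4557  0.5398]
X [-0.06   -0.5041 -0.8615] Y [ 0.9376 -0.3245  0.1246] Z [-0.3424 -0.8004  0.4922]
[ 0.2  -0.5   0.36] [-19.9   15.33 -31.45] dist cm 40.3
[ 0.4  -0.2   0.36] [-36.22  24.35 -62.31] dist cm 76.1
```

>>> apply_moves([
  [-19.9,15.3,-31.5],
  [-19.9,15.3,-31.5],
  [-19.9,15.3,-31.5],
  [-19.9,15.3,-31.5],
  [-19.9,15.3,-31.5],
  [-19.9,15.3,-31.5],
  [-19.9,15.3,-31.5],
  [-19.9,15.3,-31.5],
  [-36.2,24.4,-62.3],
  [-36.2,24.4,-62.3],
], yaw=[0,0,0,-0.1,-0.2,-0.3,-0.35,-0.4,-0.45,-0.5], gripper=[100,100,100,100,100,100,100,100,100,100])

```text
clock: 10.08
tool_pos: [0.2016, -0.4841, 0.3552]
eef_rot: [0.296, 0.408, -0.602, 0.62]
contact_force: [0.7, -0.1, -0.2]
opening: 0.997
```

```bash
python3 d.py .38 -.2 .36 .4 .05 .36
```

```text
10.0833 q [ 0.1409  0.5249  1.1625  2.1594 -0.6736  0.3366  1.8606] p [ 0.2016 -0.4841  0.3552] F [ 0.6813 -0.1091 -0.1826]
X [-0.0574 -0.5041 -0.8617] Y [ 0.9869  0.1015 -0.1252] Z [ 0.1506 -0.8576  0.4917]
[ 0.38 -0.2   0.36] [-15.76  20.43 -21.44] dist cm 33.5
[0.4  0.05 0.36] [-28.48  24.94 -42.58] dist cm 57.0
```

>>> apply_moves([
  [-15.8,20.4,-21.4],
  [-15.8,20.4,-21.4],
  [-15.8,20.4,-21.4],
  [-15.8,20.4,-21.4],
  [-15.8,20.4,-21.4],
  [-15.8,20.4,-21.4],
  [-15.8,20.4,-21.4],
  [-28.5,24.9,-42.6],
  [-28.5,24.9,-42.6],
  [-28.5,24.9,-42.6],
], yaw=[0,0,0,0,-0.1,-0.2,-0.3,-0.4,-0.45,-0.5], gripper=[100,100,100,100,100,100,100,100,100,100])

```text
clock: 10.92
tool_pos: [0.3745, -0.113, 0.3601]
eef_rot: [0.132, 0.545, -0.481, 0.674]
contact_force: [0.9, -0.8, -1.0]
opening: 0.998
```

```bash
python3 d.py .4 0.05 .36 .47 .23 .36
```

```text
10.9167 q [-1.0094  0.7215  1.4824  2.1503 -0.3022  0.7675  1.2252] p [ 0.3745 -0.113   0.3601] F [ 0.8636 -0.755  -1.0251]
X [-0.0567 -0.5033 -0.8622] Y [ 0.7922  0.5029 -0.3457] Z [ 0.6077 -0.7026  0.3702]
[0.4  0.05 0.36] [-8.34 10.22 -9.91] dist cm 16.5
[0.47 0.23 0.36] [-17.8   24.82 -18.3 ] dist cm 35.6
```

>>> apply_moves([
  [-8.3,10.2,-9.9],
  [-8.3,10.2,-9.9],
  [-8.3,10.2,-9.9],
  [-8.3,10.2,-9.9],
  [-17.8,24.8,-18.3],
  [-17.8,24.8,-18.3],
  [-17.8,24.8,-18.3],
  [-17.8,24.8,-18.3],
  [-17.8,24.8,-18.3],
  [-17.8,24.8,-18.3],
], yaw=[0,0,-0.1,-0.2,-0.3,-0.4,-0.5,-0.6,-0.7,-0.75], gripper=[100,100,100,100,100,100,100,100,100,60])

```text
clock: 11.75
tool_pos: [0.4717, 0.2367, 0.3588]
eef_rot: [-0.128, 0.684, -0.241, 0.677]
contact_force: [-0.7, -0.3, 0.5]
opening: 0.943
```

```bash
python3 d.py .545 0.302 .266
```

```text
11.75 q [-1.2581  0.8763  1.1401  1.5143 -0.2815  1.3807  1.2581] p [0.4717 0.2367 0.3588] F [-0.6723 -0.3422  0.5343]
X [-0.0506 -0.5009 -0.864 ] Y [ 0.152   0.8512 -0.5024] Z [ 0.9871 -0.1568  0.0331]
[0.545 0.302 0.266] [ 4.38 11.34  5.9 ] dist cm 13.5
```

>>> apply_moves([
  [4.4,11.3,5.9],
  [4.4,11.3,5.9],
  [4.4,11.3,5.9],
  [4.4,11.3,5.9],
  [4.4,11.3,5.9],
  [4.4,11.3,5.9],
], yaw=[-0.066,-0.066,-0.066,-0.066,-0.066,-0.066], gripper=[60,60,60,60,60,60])

```text
clock: 12.25
tool_pos: [0.5449, 0.3012, 0.266]
eef_rot: [-0.15, 0.691, -0.219, 0.672]
contact_force: [-0.0, -0.9, -0.2]
opening: 0.599
```

```bash
python3 d.py; python3 - <<'E'
from h import *
c=cam('wrist'); im=snapshot('wrist'); np.save('pics/w2.npy',im); import pickle; pickle.dump(c,open('pics/w2.pkl','wb'))
cv2.imwrite('pics/w2.png',im[:,:,::-1])
print(c[2],c[3])
E
```

```text
12.25 q [-1.1348  1.0681  1.023   1.2804 -0.3775  1.4104  1.2422] p [0.5449 0.3012 0.266 ] F [-0.0428 -0.8755 -0.1665]
X [-0.0513 -0.5017 -0.8635] Y [ 0.0862  0.8592 -0.5043] Z [ 0.995  -0.1003 -0.0008]
[0.47377077 0.37490819 0.38135996] [[ 0.08728229  0.96369291  0.25234456]
 [ 0.85895493  0.05549555 -0.50903504]
 [-0.50455746  0.26118235 -0.822925  ]]
```

View pics/w2.png

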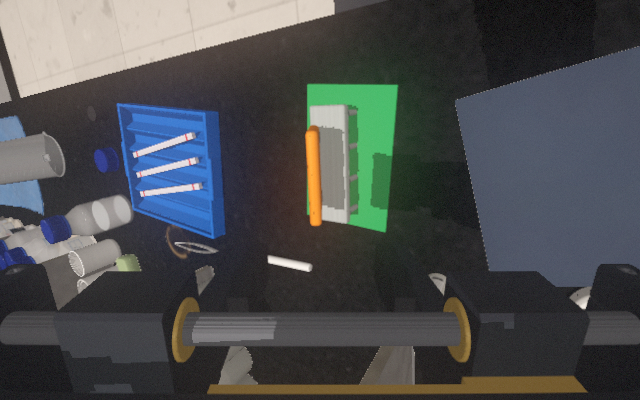

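The tilted wrist view shows the orange handle almost edge-on at (314,175), the mat from (308,84) to (396,231), and the tray on the left. I'll zoom in to measure.

```bash
python3 - <<'E'
from h import *
im=np.load('pics/w2.npy'); crop(im,290,70,120,180,3.3,'w2r'); crop(im,105,90,130,160,3.7,'w2t')
E
```

```text
(no output)
```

View pics/w2r.png

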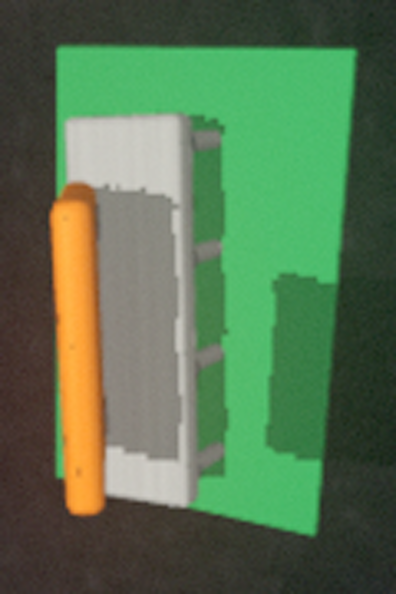

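View pics/w2t.png

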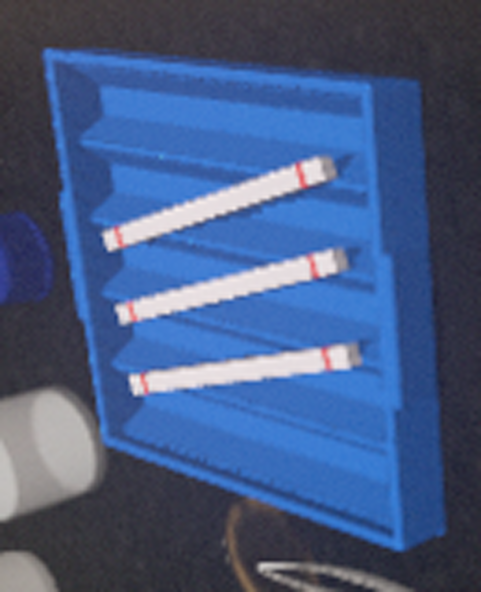

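```bash
cat > fit2.py <<'E'
from h import *
import pickle
from scipy.optimize import least_squares
np.set_printoptions(precision=4,suppress=True)
c=pickle.load(open('pics/w2.pkl','rb'))
def px(u,x0,y0,s): return np.array([[x0+(a+.5)/s-.5,y0+(b+.5)/s-.5] for a,b in u])
def T(x,P):
    P=np.array(P)/1000.; a=x[2]; m=np.array([[np.cos(a),-np.sin(a),0],[np.sin(a),np.cos(a),0],[0,0,1]]); return P@m.T+[x[0],x[1],0]
def go(name,x0,P,uv,bias=False):
    f=lambda x:(proj(c,T(x,P))-uv).ravel()
    r=least_squares(f,x0,loss='soft_l1'); print(name,r.x,'rms px',np.sqrt(np.mean(r.fun**2)));print(f(r.x).reshape(-1,2).round(1).tolist()); return r.x
mat=go('mat',[.53,.18,-1.7],[[60,-90,4],[-60,-90,4],[-60,90,4]],px([(57,46),(356,49),(316,535)],290,70,3.3))
rk=go('rake',[.53,.18,-1.7],[[23,-70,47],[-23,-70,47],[-23,70,47],[-19,-60,4],[-19,-20,4],[-19,20,4],[-19,60,4],[-24,-48,118],[-24,48,118]],
 px([(65,117),(190,117),(197,505),(221,140),(222,247),(223,350),(223,452),(74,200),(84,503)],290,70,3.3))
# tray rim outer corners z29: image left = tray +x(right), up = -y
tr=go('tray',[.543,-.166,-1.71],[[118,-106,29],[-118,-106,29],[-118,106,29],[118,106,29]],px([(45,50),(372,82),(402,550),(104,440)],105,90,3.7))
m=np.array([[np.cos(tr[2]),np.sin(tr[2])],[-np.sin(tr[2]),np.cos(tr[2])]])
for e in [[(112,240),(328,166)],[(124,315),(342,260)],[(138,386),(354,355)]]:
    P=onz(c,px(e,105,90,3.7),.028)[:,:2]-tr[:2]; q=P@m.T*1000; print('bar ends tray mm',q.round(1).tolist(),'len',np.linalg.norm(q[0]-q[1]).round(1),'mid',q.mean(0).round(1),'ang',np.arctan2(*(q[0]-q[1])[::-1]).round(3))
E
python3 fit2.py
```

```text
mat [ 0.5331  0.1849 -1.6902] rms px 0.21213139454692753
[[0.0, 0.1], [0.0, -0.3], [-0.1, 0.4]]
rake [ 0.5356  0.1818 -1.6376] rms px 1.5863642379867018
[[-0.3, -0.4], [-2.5, -1.2], [-3.6, 1.2], [1.0, -0.4], [0.6, 0.2], [0.2, 0.3], [0.2, -0.9], [-0.1, 0.0], [0.4, 4.5]]
tray [ 0.5446 -0.167  -1.7224] rms px 0.4585477019413939
[[-0.3, -0.9], [-0.3, 0.0], [0.4, 0.4], [-0.1, 0.5]]
bar ends tray mm [[83.7, -12.4], [-86.4, -68.4]] len 179.1 mid [ -1.3 -40.4] ang 0.318
bar ends tray mm [[82.5, 27.1], [-90.6, -27.8]] len 181.5 mid [-4.1 -0.3] ang 0.307
bar ends tray mm [[78.8, 65.4], [-93.5, 15.4]] len 179.5 mid [-7.4 40.4] ang 0.283
```

```bash
cat >> fit2.py <<'E'
print('----')
P=[[23,-70,47],[-23,-70,34],[-23,70,34],[-19,-60,4],[-19,-20,4],[-19,20,4],[-19,60,4],[-24,-48,118],[-24,48,118]]
U=px([(65,117),(191,117),(197,505),(221,140),(222,247),(223,350),(223,452),(74,195),(84,508)],290,70,3.3)
rk=go('rake',[.53,.18,-1.7],P,U)
rk=go('rake nohandle',[.53,.18,-1.7],P[:7],U[:7])
im=np.load('pics/w2.npy').copy()
big=cv2.resize(im[70:250,290:410],None,fx=4,fy=4,interpolation=cv2.INTER_CUBIC)
def dr(P,col):
    for p in proj(c,T(rk,P)): cv2.circle(big,tuple(np.round((p-[290,70]+.5)*4-.5).astype(int)),3,col,-1)
dr([[a*23,b*70,z] for a in(-1,1) for b in(-1,1) for z in(34,47)],(255,0,0))
dr([[-16,y,4] for y in(-60,-20,20,60)],(0,0,255))
n=np.array([.866,0,.5])*6
dr([np.array([-24,b*48,118])+s*n for b in(-1,1) for s in(-1,1)],(255,0,255))
cv2.imwrite('pics/ov.png',big[:,:,::-1])
E
python3 fit2.py | sed -n '/----/,$p'
```

```text
----
rake [ 0.5357  0.1811 -1.6349] rms px 1.1630903000928954
[[-0.9, -0.1], [1.6, -1.4], [0.7, -2.2], [0.3, -0.3], [0.1, 0.3], [-0.2, 0.4], [-0.2, -0.9], [-0.9, 1.7], [-0.1, 3.0]]
rake nohandle [ 0.5363  0.1808 -1.6348] rms px 0.800972995552615
[[-1.0, 0.4], [1.4, -0.8], [0.5, -1.7], [0.2, 0.2], [-0.1, 0.8], [-0.4, 0.8], [-0.3, -0.5]]
```

View pics/ov.png

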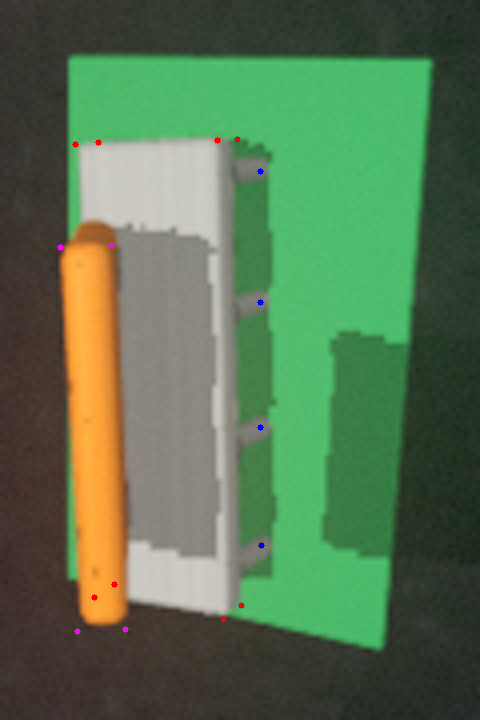

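```bash
python3 d.py .5365 .1885 .0892 .5395 .2385 .1755
```

```text
12.3 q [-1.1351  1.0663  1.0246  1.2813 -0.3773  1.4104  1.2421] p [0.5449 0.3007 0.2672] F [0.4907 0.1474 1.096 ]
X [-0.0505 -0.5012 -0.8639] Y [ 0.0879  0.8594 -0.5037] Z [ 0.9949 -0.1013  0.0007]
[0.5365 0.1885 0.0892] [21.04 -0.75  0.29] dist cm 21.1
[0.5395 0.2385 0.1755] [11.07 -0.77  0.09] dist cm 11.1
```

>>> apply_moves([
  [4,-0.8,0.2],
  [8,-0.8,0.2],
  [11,-0.8,0.2],
  [14,-0.8,0.2],
  [16,-0.8,0.2],
  [16,-0.8,0.2],
], yaw=[-0.033,-0.033,-0.033,-0.033,-0.033,-0.033], gripper=[60,60,60,60,60,60])

```text
clock: 12.8
tool_pos: [0.5354, 0.2105, 0.1322]
eef_rot: [-0.16, 0.696, -0.21, 0.668]
contact_force: [-0.9, -0.1, 0.4]
opening: 0.602
```

```bash
python3 d.py .5365 .1885 .0892; python3 -c "
from h import *
im=snapshot('wrist'); crop(im,150,60,340,290,2.2,'w3')"
```

```text
12.8 q [-1.0748  1.1602  0.9308  1.5821 -0.4496  1.0227  1.3705] p [0.5354 0.2105 0.1322] F [-0.905  -0.0961  0.4339]
X [-0.0567 -0.5029 -0.8625] Y [ 0.0572  0.8608 -0.5057] Z [ 0.9968 -0.078  -0.0201]
[0.5365 0.1885 0.0892] [4.81 0.29 0.37] dist cm 4.8
```

View pics/w3.png

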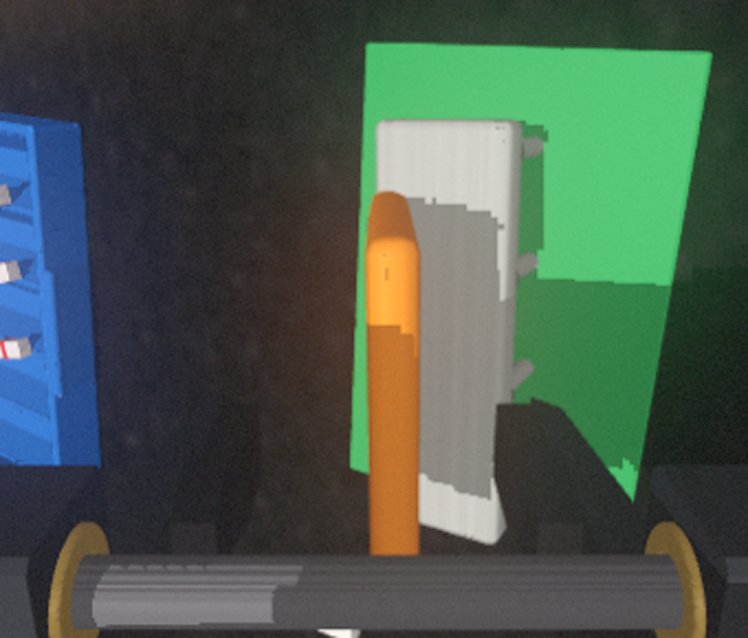

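The handle is between the fingers, at crop column 394 against a finger centre of 377, so it sits about 3–4 mm towards +y. I'll descend with that offset and grip.

>>> apply_moves([
  [1.5,0.35,0.3],
  [3,0.35,0.3],
  [4.2,0.35,0.3],
  [4.8,0.35,0.3],
  [4.8,0.35,0.3],
  [4.8,0.35,0.3],
], yaw=[0,0,0,0,0,0], gripper=[50,50,40,40,40,40], force=20)

```text
clock: 13.35
tool_pos: [0.5383, 0.1914, 0.0915]
eef_rot: [-0.16, 0.694, -0.208, 0.67]
contact_force: [-0.4, -0.6, -0.3]
opening: 0.4
```

```bash
python3 d.py .5365 .1885 .0892; python3 -c "
from h import *
im=snapshot('wrist'); crop(im,150,60,340,290,2.2,'w4')"
```

```text
13.35 q [-1.0443  1.2047  0.8951  1.621  -0.4827  0.9275  1.3946] p [0.5383 0.1914 0.0915] F [-0.4196 -0.6019 -0.2679]
X [-0.0513 -0.5012 -0.8638] Y [ 0.0569  0.8621 -0.5035] Z [ 0.9971 -0.075  -0.0157]
[0.5365 0.1885 0.0892] [ 0.35 -0.15 -0.16] dist cm 0.4
```

View pics/w4.png

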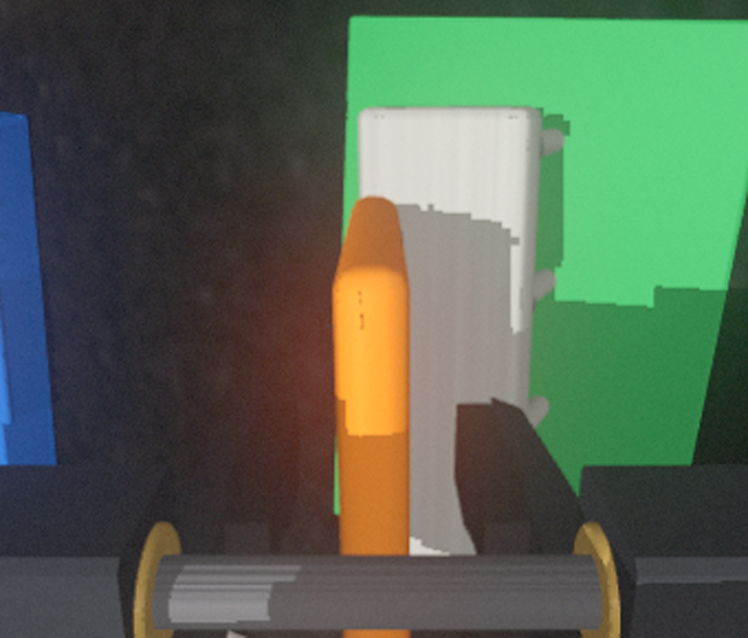

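>>> apply_moves([
  [0.1,0,0],
  [0.1,0,0],
  [0.1,0,0],
  [0.1,0,0],
  [0.1,0,0],
], yaw=[0,0,0,0,0], gripper=[25,10,5,0,0], force=15)

```text
clock: 13.82
tool_pos: [0.5385, 0.1912, 0.0911]
eef_rot: [-0.16, 0.694, -0.208, 0.67]
contact_force: [-0.1, 0.3, 2.1]
opening: 0.13
```

>>> apply_moves([
  [0,0,0],
  [0,0,0],
], yaw=[0,0], gripper=[0,0], force=50)

```text
clock: 13.98
tool_pos: [0.5385, 0.1912, 0.0911]
eef_rot: [-0.16, 0.694, -0.208, 0.67]
contact_force: [0.3, 0.5, 1.1]
opening: 0.131
```

```bash
python3 d.py; python3 -c "
from h import *
im=snapshot('wrist'); crop(im,150,60,340,290,2.2,'w5'); print(get_state()['eef_rot'])"
```

```text
13.9833 q [-1.044   1.2049  0.8946  1.6217 -0.483   0.9257  1.3951] p [0.5385 0.1912 0.0911] F [0.3304 0.4502 1.0813]
X [-0.0506 -0.501  -0.864 ] Y [ 0.0566  0.8622 -0.5033] Z [ 0.9971 -0.0744 -0.0153]
[-0.15997417  0.69428505 -0.20803355  0.67014818]
```

View pics/w5.png

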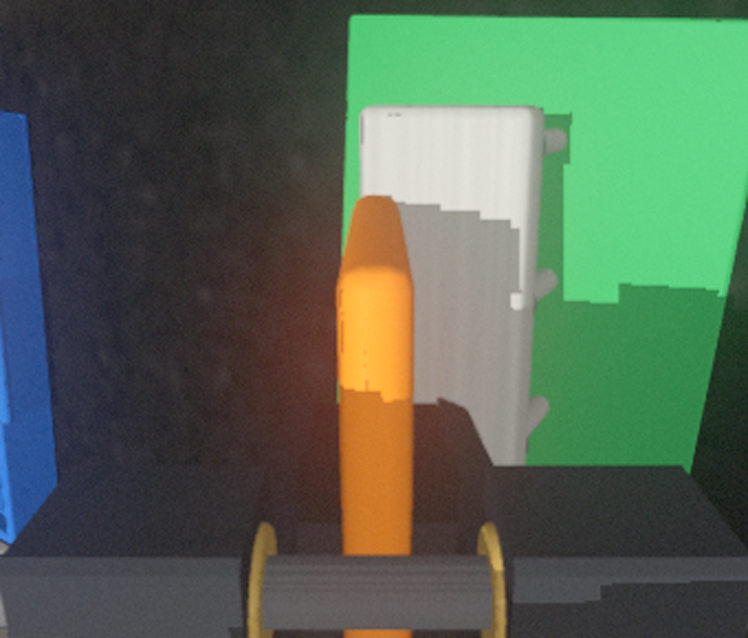

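```bash
python3 d.py .5385 .1912 .175 .547 -.158 .175
```

```text
14.0333 q [-1.044   1.2049  0.8946  1.6216 -0.483   0.9257  1.3951] p [0.5385 0.1912 0.0911] F [-0.2774  0.2193  2.5892]
X [-0.0506 -0.501  -0.864 ] Y [ 0.0567  0.8623 -0.5033] Z [ 0.9971 -0.0745 -0.0152]
[0.5385 0.1912 0.175 ] [-7.25 -4.22 -0.13] dist cm 8.4
[ 0.547 -0.158  0.175] [ 10.2  -34.28   3.32] dist cm 35.9
```

>>> apply_moves([
  [-0.9,-0.5,0],
  [-2.5,-1.4,0],
  [-4.5,-2.6,-0.1],
  [-6.4,-3.7,-0.1],
  [-7.2,-4.2,-0.1],
  [-7.2,-4.2,-0.1],
], yaw=[0,0,0,0,0,0], gripper=[0,0,0,0,0,0])

```text
clock: 14.53
tool_pos: [0.5401, 0.1912, 0.1769]
eef_rot: [-0.159, 0.693, -0.208, 0.672]
contact_force: [0.2, -0.0, -1.6]
opening: 0.132
```

```bash
python3 d.py  .547 -.158 .175;  python3 -c "
from h import *
im=snapshot('wrist'); crop(im,150,60,340,290,2.2,'w6'); im=snapshot('scene'); crop(im,235,110,190,210,2.8,'s6')"
```

```text
14.5333 q [-1.0664  1.0947  0.967   1.5974 -0.4115  1.044   1.4037] p [0.5401 0.1912 0.1769] F [ 0.1919 -0.0215 -1.6436]
X [-0.0471 -0.4995 -0.865 ] Y [ 0.0589  0.8631 -0.5016] Z [ 0.9972 -0.0746 -0.0113]
[ 0.547 -0.158  0.175] [ 17.57 -30.     3.3 ] dist cm 34.9
```

View pics/w6.png

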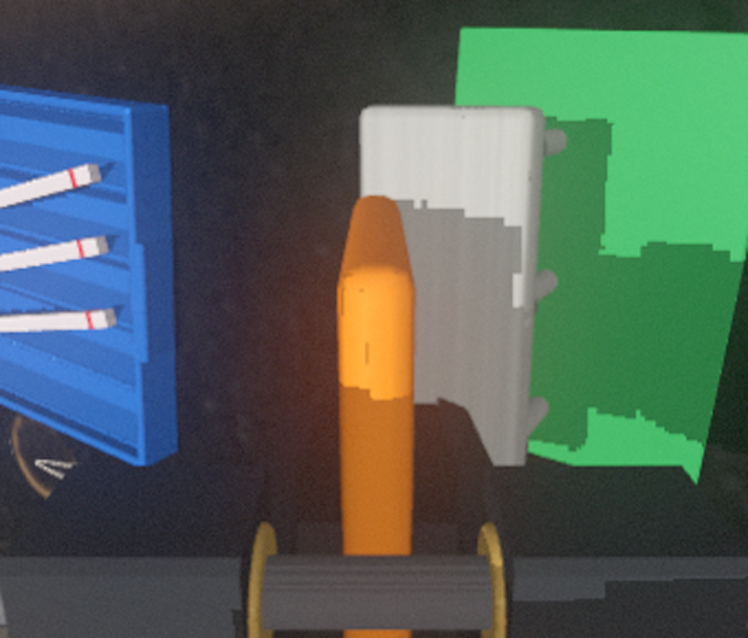

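View pics/s6.png

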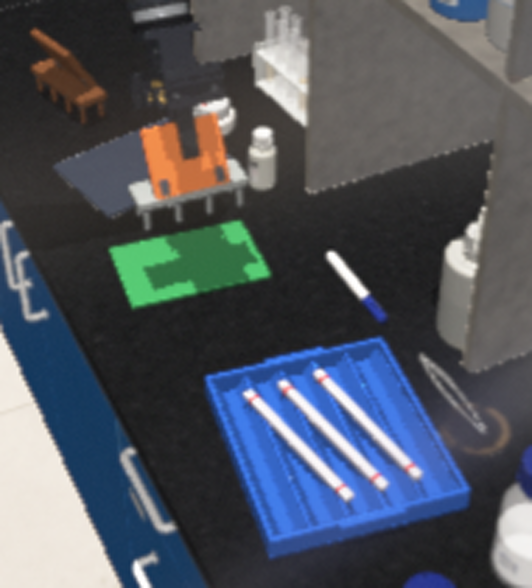

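>>> apply_moves([
  [1.5,-2.6,0.3],
  [3.6,-6.2,0.7],
  [5.6,-9.6,1.1],
  [7.7,-13.1,1.4],
  [9.7,-16.6,1.8],
  [11.8,-20.1,2.2],
  [13.8,-23.5,2.6],
  [15.8,-27,3],
  [17,-29,3.2],
  [17.6,-30,3.3],
], yaw=[0,0,0,0,0,0,0,0,0,0], gripper=[0,0,0,0,0,0,0,0,0,0])

```text
clock: 15.47
tool_pos: [0.5432, -0.1619, 0.1713]
eef_rot: [-0.158, 0.696, -0.21, 0.668]
contact_force: [1.0, -0.3, -0.9]
opening: 0.135
```

```bash
python3 d.py  .547 -.158 .175;  python3 -c "
from h import *
import pickle
im=snapshot('wrist'); c=cam('wrist'); np.save('pics/w7.npy',im); pickle.dump(c,open('pics/w7.pkl','wb')); cv2.imwrite('pics/w7.png',im[:,:,::-1]); im=snapshot('scene'); crop(im,285,150,160,180,3,'s7')"
```

```text
15.4667 q [-0.5279  0.9846  0.8762  1.8959 -0.3339  0.5304  1.856 ] p [ 0.5432 -0.1619  0.1713] F [ 1.0462 -0.313  -0.8564]
X [-0.0562 -0.5011 -0.8636] Y [ 0.0604  0.8616 -0.5039] Z [ 0.9966 -0.0805 -0.0182]
[ 0.547 -0.158  0.175] [-0.53  0.17  0.34] dist cm 0.7
```

View pics/w7.png

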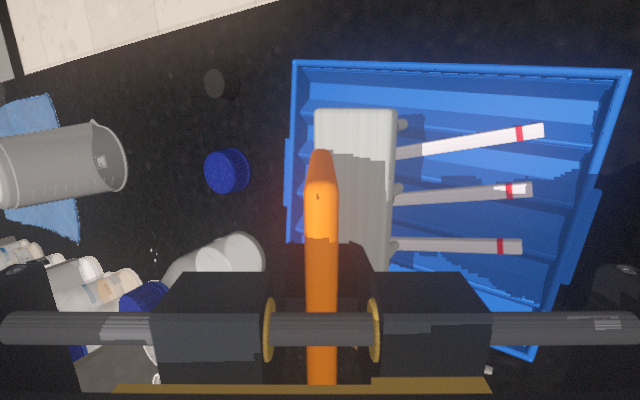

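View pics/s7.png

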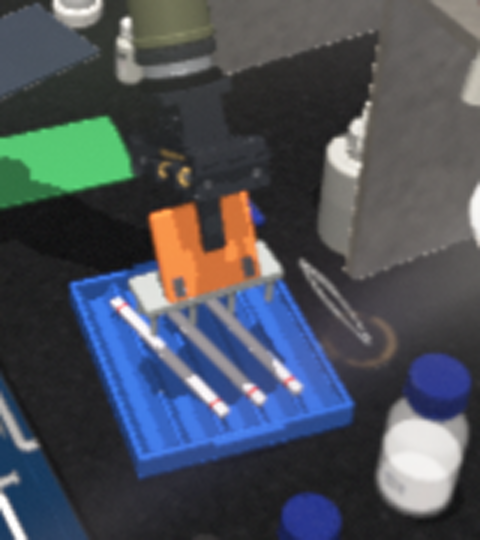

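```bash
python3 - <<'E'
from h import *
import pickle
c=pickle.load(open('pics/w7.pkl','rb')); im=np.load('pics/w7.npy')
tr=[.5446,-.167,-1.7224]
def T(x,P):
    P=np.array(P,float)/1000.; a=x[2]; m=np.array([[np.cos(a),-np.sin(a),0],[np.sin(a),np.cos(a),0],[0,0,1]]); return P@m.T+[x[0],x[1],0]
x0,y0,s=280,40,2.2
big=cv2.resize(im[40:300,280:640],None,fx=s,fy=s,interpolation=cv2.INTER_CUBIC)
def ln(P,col):
    p=[tuple(np.round((q-[x0,y0]+.5)*s-.5).astype(int)) for q in proj(c,T(tr,P))]; cv2.line(big,p[0],p[1],tuple(col),1)
for y in(-60,-20,20,60): ln([[-112,y,20],[112,y,20]],(255,255,0))
k=[(118,-106),(-118,-106),(-118,106)]
for a,b in zip(k,k[1:]): ln([[*a,29],[*b,29]],(255,0,0))
cv2.imwrite('pics/ov7.png',big[:,:,::-1])
E
```

```text
(no output)
```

View pics/ov7.png

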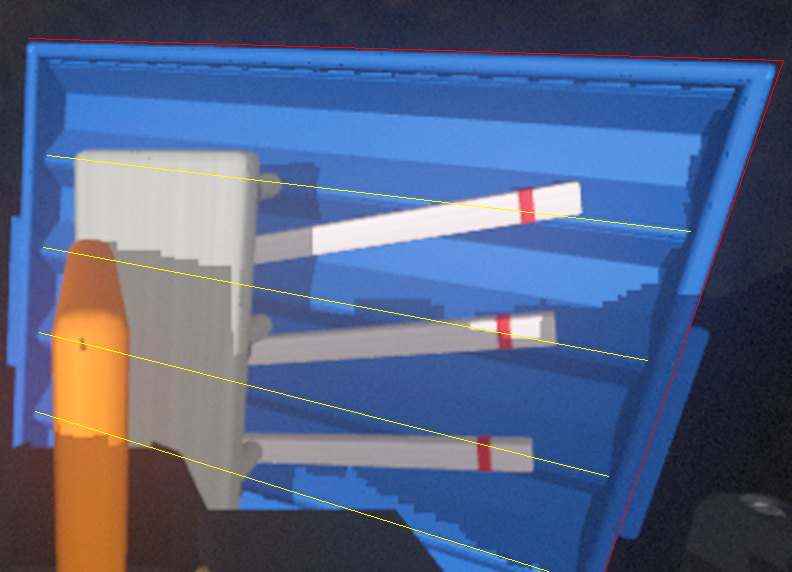

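```bash
cat > rk.py <<'E'
from h import *
np.set_printoptions(precision=4,suppress=True)
R0=R.from_quat([-0.15997417,0.69428505,-0.20803355,0.67014818]).as_matrix(); p0=np.array([.5385,.1912,.0911])
def Rz(a): return np.array([[np.cos(a),-np.sin(a),0],[np.sin(a),np.cos(a),0],[0,0,1.]])
O=np.array([.536,.1825,.004]); RK=R0.T@Rz(-1.635); tk=R0.T@(O-p0)   # rake in tool
TR=np.array([.546,-.167,0]); RT=Rz(-1.7224)
def rake(s):
    r=R.from_quat(s['eef_rot']).as_matrix(); p=np.array(s['tool_pos']); return r@RK, p+r@tk
def report(s):
    Rr,o=rake(s); t=RT.T@(o-TR)*1000; e=RT.T@Rr
    print('rake origin in tray mm',t.round(1),'rake x',e[:,0].round(3),'rake y',e[:,1].round(3))
    for x in(-16,16): print('tips tray mm row',x,[(t+e@np.array([x,y,0])).round(1).tolist() for y in(-60,-20,20,60)])
def totray(pt,s):  # world TCP target so that rake origin is at pt (mm, tray frame) -> tool delta cm
    r=R.from_quat(s['eef_rot']).as_matrix(); _,o=rake(s); return r.T@(TR+RT@(np.array(pt)/1000.)-o)*100
if __name__=='__main__':
    import sys
    s=get_state(); print(s['clock'],np.array(s['q']),'F',np.array(s['contact_force']),np.array(s['tool_pos'])); report(s)
    a=np.array(list(map(float,sys.argv[1:]))).reshape(-1,3)
    for w in a: print(w,totray(w,s).round(2))
E
python3 rk.py 0 0 40 0 0 24 0 0 20; python3 - <<'E'
from rk import *
import pickle
c=pickle.load(open('pics/w7.pkl','rb')); im=np.load('pics/w7.npy'); s=get_state(); Rr,o=rake(s)
x0,y0,S=280,40,2.2
big=cv2.resize(im[40:300,280:640],None,fx=S,fy=S,interpolation=cv2.INTER_CUBIC)
P=[[-16,y,0] for y in(-60,-20,20,60)]+[[a*23,b*70,z] for a in(-1,1) for b in(-1,1) for z in(30,43)]
for q in proj(c,np.array(P)/1000@Rr.T+o): cv2.circle(big,tuple(np.round((q-[x0,y0]+.5)*S-.5).astype(int)),3,(255,0,0),-1)
cv2.imwrite('pics/ov8.png',big[:,:400,::-1])
E
```

```text
15.5667 [-0.5311  0.9845  0.8753  1.8947 -0.3346  0.5321  1.8546] F [-0.5756 -0.0458 -2.0369] [ 0.544  -0.1595  0.1711]
rake origin in tray mm [ 1.8 -4.5 84. ] rake x [ 0.997  0.083 -0.001] rake y [-0.083  0.997 -0.003]
tips tray mm row -16 [[-9.1, -65.7, 84.2], [-12.5, -25.8, 84.1], [-15.8, 14.1, 84.0], [-19.1, 53.9, 83.9]]
tips tray mm row 16 [[22.8, -63.0, 84.2], [19.4, -23.1, 84.0], [16.1, 16.7, 83.9], [12.8, 56.6, 83.8]]
[ 0.  0. 40.] [3.72 2.34 0.55]
[ 0.  0. 24.] [5.1  3.14 0.57]
[ 0.  0. 20.] [5.45 3.34 0.58]
```

View pics/ov8.png

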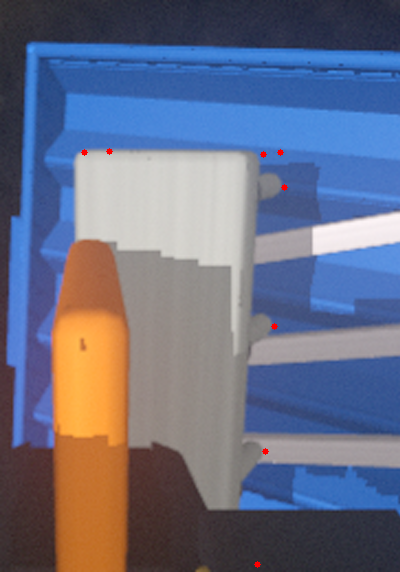

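>>> apply_moves([
  [1,0.7,0.5],
  [2.5,1.6,0.55],
  [3.7,2.3,0.55],
  [4.4,2.75,0.55],
  [4.6,2.85,0.55],
  [4.6,2.85,0.55],
], yaw=[0,0,0,0,0,0], gripper=[0,0,0,0,0,0])

```text
clock: 16.07
tool_pos: [0.5484, -0.1573, 0.1158]
eef_rot: [-0.159, 0.696, -0.208, 0.668]
contact_force: [-0.3, -0.3, -1.2]
opening: 0.134
```

```bash
python3 rk.py 0 0 22
```

```text
16.0667 [-0.5022  1.0658  0.8078  1.8988 -0.3804  0.4487  1.8424] F [-0.2862 -0.2731 -1.1876] [ 0.5484 -0.1573  0.1158]
rake origin in tray mm [-1.  -0.7 28.7] rake x [ 0.996  0.085 -0.001] rake y [-0.085  0.996 -0.005]
tips tray mm row -16 [[-11.8, -61.8, 29.0], [-15.2, -21.9, 28.8], [-18.6, 17.9, 28.6], [-22.0, 57.8, 28.4]]
tips tray mm row 16 [[20.1, -59.1, 29.0], [16.7, -19.2, 28.8], [13.3, 20.6, 28.6], [9.9, 60.5, 28.4]]
[ 0.  0. 22.] [0.63 0.25 0.07]
```

>>> apply_moves([
  [0.2,0.1,0.05],
  [0.45,0.2,0.05],
  [0.6,0.25,0.05],
  [0.6,0.25,0.05],
], yaw=[0,0,0,0], gripper=[0,0,0,0])

```text
clock: 16.4
tool_pos: [0.5487, -0.1583, 0.1094]
eef_rot: [-0.159, 0.696, -0.208, 0.668]
contact_force: [-0.2, 0.2, -2.1]
opening: 0.135
```

```bash
python3 rk.py 0 0 22 40 0 22 78 0 22; python3 -c "
from h import *
im=snapshot('scene'); crop(im,285,150,160,180,3,'s8');im=snapshot('wrist');crop(im,270,40,370,270,2.1,'w8')"
```

```text
16.4 [-0.4967  1.075   0.7996  1.8991 -0.3852  0.4378  1.842 ] F [-0.1881  0.2429 -2.1036] [ 0.5487 -0.1583  0.1094]
rake origin in tray mm [-0.1 -0.3 22.3] rake x [ 0.996  0.084 -0.001] rake y [-0.084  0.996 -0.005]
tips tray mm row -16 [[-10.9, -61.4, 22.5], [-14.3, -21.5, 22.4], [-17.7, 18.3, 22.2], [-21.1, 58.2, 22.0]]
tips tray mm row 16 [[20.9, -58.7, 22.5], [17.6, -18.8, 22.3], [14.2, 21.0, 22.2], [10.8, 60.9, 22.0]]
[ 0.  0. 22.] [0.03 0.   0.03]
[40.  0. 22.] [ 2.04 -3.44 -0.27]
[78.  0. 22.] [ 3.95 -6.71 -0.55]
```

View pics/s8.png

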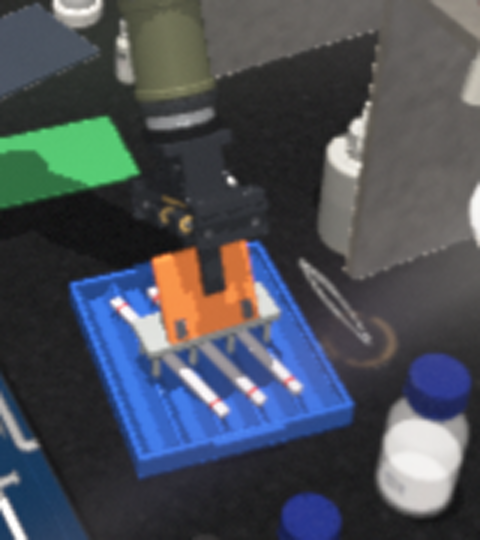

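View pics/w8.png

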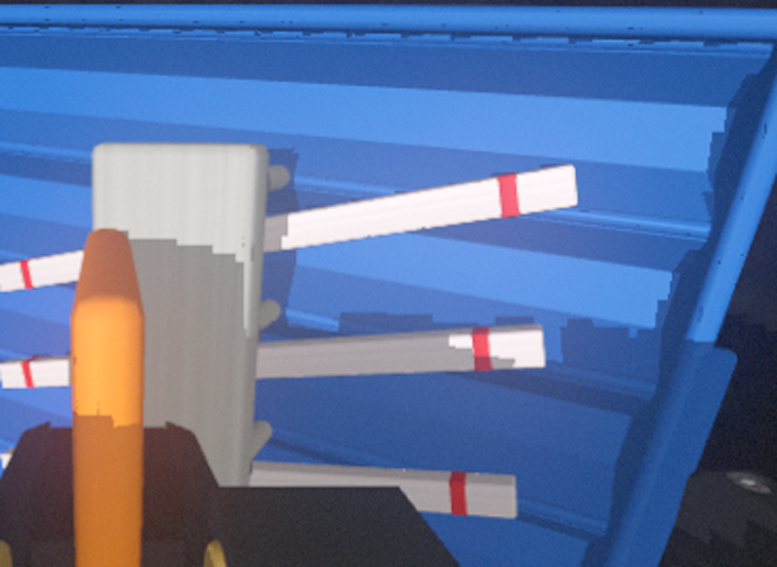

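>>> apply_moves([
  [0.4,-0.65,0],
  [0.8,-1.3,-0.1],
  [1.2,-2,-0.15],
  [1.6,-2.7,-0.2],
  [2,-3.4,-0.25],
  [2.4,-4.05,-0.3],
  [2.8,-4.75,-0.35],
  [3.2,-5.4,-0.4],
  [3.6,-6.1,-0.5],
  [3.95,-6.7,-0.55],
], yaw=[0,0,0,0,0,0,0,0,0,0], gripper=[0,0,0,0,0,0,0,0,0,0])

```text
clock: 17.33
tool_pos: [0.5368, -0.2365, 0.1093]
eef_rot: [-0.159, 0.696, -0.209, 0.668]
contact_force: [0.8, 0.4, -2.1]
opening: 0.137
```

```bash
python3 rk.py 78 0 22 0 0 22; python3 -c "
from h import *
im=snapshot('scene'); crop(im,285,150,160,180,3,'s9');im=snapshot('wrist');crop(im,270,40,370,270,2.1,'w9')"
```

```text
17.3333 [-0.3438  1.0561  0.7628  1.9165 -0.3542  0.3462  1.932 ] F [ 0.7581  0.4318 -2.1433] [ 0.5368 -0.2365  0.1093]
rake origin in tray mm [79.1 -0.2 22.2] rake x [ 0.996  0.084 -0.   ] rake y [-0.084  0.996 -0.005]
tips tray mm row -16 [[68.1, -61.3, 22.5], [64.8, -21.5, 22.3], [61.4, 18.4, 22.1], [58.1, 58.3, 21.9]]
tips tray mm row 16 [[100.0, -58.6, 22.5], [96.7, -18.8, 22.3], [93.3, 21.1, 22.1], [90.0, 60.9, 21.9]]
[78.  0. 22.] [-0.04  0.1   0.03]
[ 0.  0. 22.] [-3.96  6.82  0.6 ]
```

View pics/s9.png

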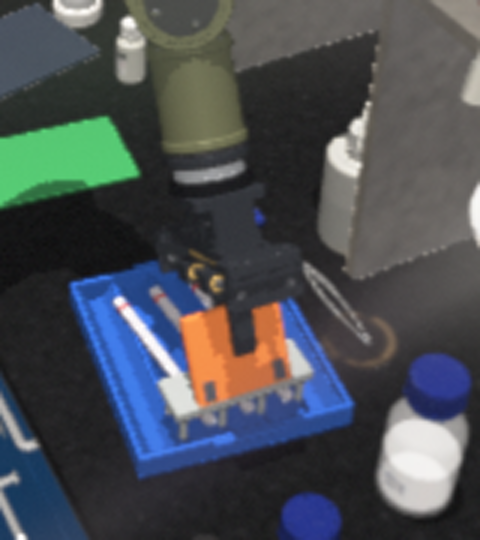

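View pics/w9.png

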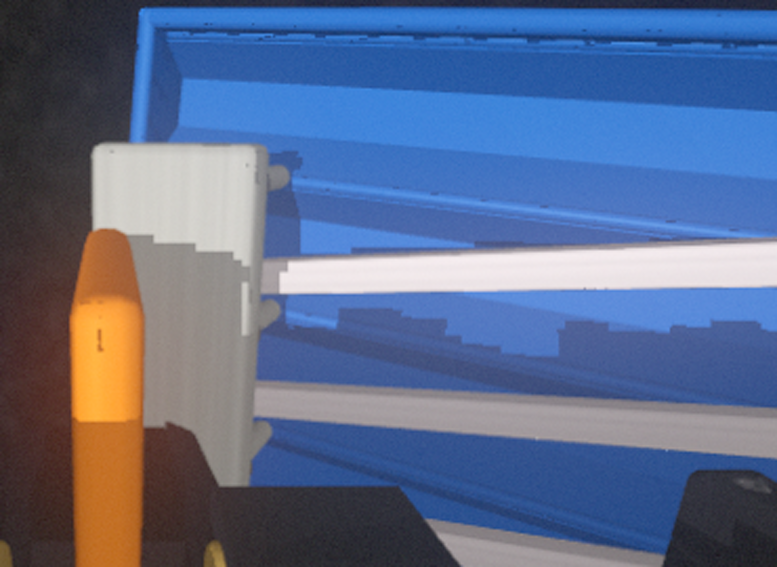

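>>> apply_moves([
  [-0.4,0.7,0.05],
  [-0.9,1.5,0.1],
  [-1.3,2.25,0.2],
  [-1.75,3,0.25],
  [-2.2,3.8,0.3],
  [-2.65,4.55,0.4],
  [-3.1,5.3,0.45],
  [-3.5,6.05,0.5],
  [-3.95,6.8,0.6],
  [-3.95,6.8,0.6],
], yaw=[0,0,0,0,0,0,0,0,0,0], gripper=[0,0,0,0,0,0,0,0,0,0])

```text
clock: 18.27
tool_pos: [0.5496, -0.1568, 0.1088]
eef_rot: [-0.159, 0.696, -0.208, 0.669]
contact_force: [-0.5, -0.0, -1.9]
opening: 0.135
```

```bash
python3 rk.py -40 0 22 -78 0 22; python3 -c "
from h import *
im=snapshot('scene'); crop(im,285,150,160,180,3,'s10')"
```

```text
18.2667 [-0.499   1.0765  0.7997  1.8967 -0.3867  0.4399  1.841 ] F [-0.4887 -0.0182 -1.9275] [ 0.5496 -0.1568  0.1088]
rake origin in tray mm [-1.8  0.5 21.7] rake x [ 0.996  0.085 -0.001] rake y [-0.085  0.996 -0.004]
tips tray mm row -16 [[-12.6, -60.6, 22.0], [-16.0, -20.8, 21.8], [-19.4, 19.1, 21.6], [-22.8, 58.9, 21.4]]
tips tray mm row 16 [[19.3, -57.9, 21.9], [15.9, -18.1, 21.8], [12.5, 21.8, 21.6], [9.1, 61.6, 21.4]]
[-40.   0.  22.] [-1.95  3.28  0.24]
[-78.   0.  22.] [-3.86  6.56  0.52]
```

View pics/s10.png

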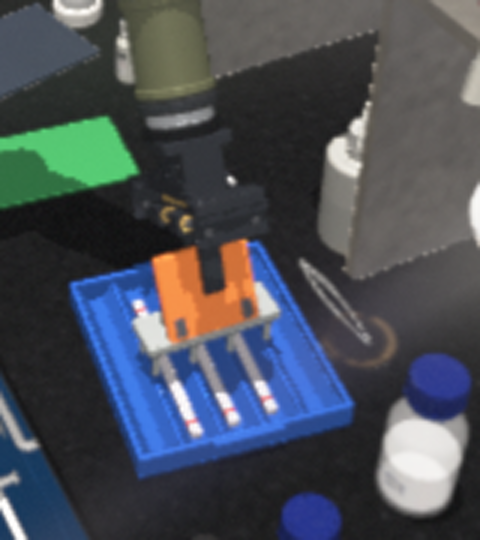

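>>> apply_moves([
  [-0.45,0.75,0.05],
  [-0.9,1.5,0.1],
  [-1.35,2.25,0.15],
  [-1.8,3,0.2],
  [-2.2,3.7,0.3],
  [-2.65,4.5,0.35],
  [-3.1,5.25,0.4],
  [-3.5,6,0.5],
  [-3.85,6.55,0.5],
], yaw=[0,0,0,0,0,0,0,0,0], gripper=[0,0,0,0,0,0,0,0,0])

```text
clock: 19.07
tool_pos: [0.5606, -0.0813, 0.1091]
eef_rot: [-0.159, 0.696, -0.208, 0.669]
contact_force: [-0.7, -0.1, -2.5]
opening: 0.132
```

```bash
python3 rk.py -78 0 80 -78 0 22; python3 -c "
from h import *
im=snapshot('scene'); crop(im,285,150,160,180,3,'s11')
im=snapshot('top'); crop(im,340,160,110,90,6,'t11')"
```

```text
19.0667 [-0.6355  1.1005  0.8347  1.849  -0.4088  0.5508  1.7481] F [-0.7007 -0.1223 -2.4869] [ 0.5606 -0.0813  0.1091]
rake origin in tray mm [-78.  -0.  22.] rake x [ 0.996  0.085 -0.001] rake y [-0.085  0.996 -0.004]
tips tray mm row -16 [[-88.8, -61.2, 22.3], [-92.2, -21.3, 22.1], [-95.6, 18.5, 22.0], [-99.0, 58.4, 21.8]]
tips tray mm row 16 [[-56.9, -58.4, 22.3], [-60.3, -18.6, 22.1], [-63.7, 21.3, 22.0], [-67.2, 61.1, 21.8]]
[-78.   0.  80.] [-5.01 -2.91 -0.11]
[-78.   0.  22.] [0. 0. 0.]
```

View pics/s11.png

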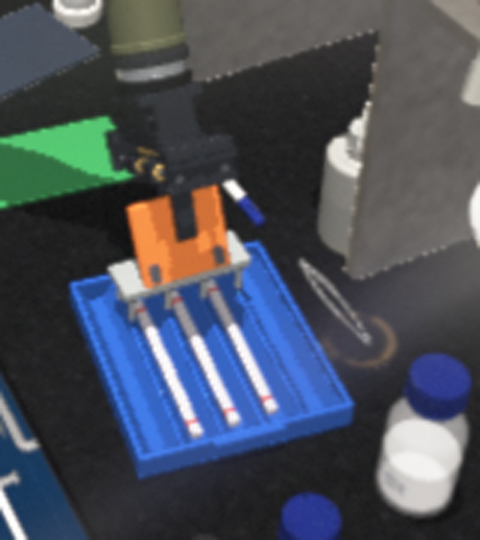

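View pics/t11.png

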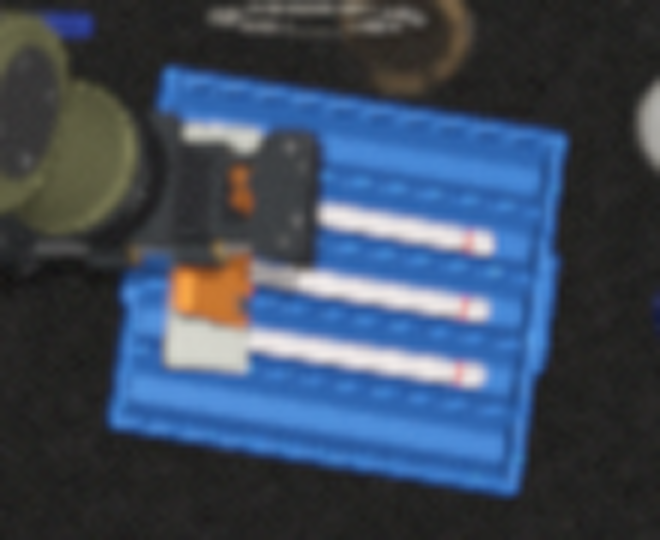

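>>> apply_moves([
  [-0.9,-0.5,0],
  [-2.2,-1.3,0],
  [-3.6,-2.1,-0.1],
  [-4.8,-2.8,-0.1],
  [-5,-2.9,-0.1],
], yaw=[0,0,0,0,0], gripper=[0,0,0,0,0])

```text
clock: 19.58
tool_pos: [0.562, -0.0824, 0.1707]
eef_rot: [-0.159, 0.694, -0.209, 0.67]
contact_force: [0.4, -0.1, -1.3]
opening: 0.13
```

```bash
python3 d.py .5385 .1912 .165
```

```text
19.5833 q [-0.6642  1.0169  0.9072  1.8302 -0.3571  0.6478  1.757 ] p [ 0.562  -0.0824  0.1707] F [ 0.3808 -0.1371 -1.262 ]
X [-0.0508 -0.5007 -0.8641] Y [ 0.0591  0.8622 -0.5031] Z [ 0.997  -0.0766 -0.0141]
[0.5385 0.1912 0.165 ] [-13.09  23.74  -4.44] dist cm 27.5
```

>>> apply_moves([
  [-1.2,2.1,-0.4],
  [-2.9,5.2,-1],
  [-4.6,8.4,-1.6],
  [-6.4,11.6,-2.2],
  [-8.1,14.7,-2.7],
  [-9.9,17.9,-3.3],
  [-11.4,20.7,-3.9],
  [-12.6,22.8,-4.3],
  [-13.1,23.7,-4.4],
  [-13.1,23.7,-4.4],
], yaw=[0,0,0,0,0,0,0,0,0,0], gripper=[0,0,0,0,0,0,0,0,0,0])

```text
clock: 20.42
tool_pos: [0.5391, 0.1938, 0.1646]
eef_rot: [-0.16, 0.694, -0.207, 0.671]
contact_force: [0.7, -0.4, -2.2]
opening: 0.134
```

```bash
python3 d.py .5385 .1912 .165 .5385 .1912 .101 .5385 .1912 .0911;python3 -c "
from h import *
im=snapshot('scene'); crop(im,285,150,160,180,3,'s12')
im=snapshot('top'); crop(im,340,160,110,90,6,'t12')
im=snapshot('wrist'); crop(im,150,60,340,290,2.2,'w12')"
```

```text
20.4167 q [-1.0675  1.1121  0.9599  1.6003 -0.4255  1.0311  1.4058] p [0.5391 0.1938 0.1646] F [ 0.6622 -0.4286 -2.1546]
X [-0.0481 -0.4995 -0.865 ] Y [ 0.0548  0.8633 -0.5016] Z [ 0.9973 -0.0715 -0.0142]
[0.5385 0.1912 0.165 ] [ 0.1  -0.25 -0.04] dist cm 0.3
[0.5385 0.1912 0.101 ] [5.64 2.96 0.05] dist cm 6.4
[0.5385 0.1912 0.0911] [6.49 3.46 0.07] dist cm 7.4
```

View pics/s12.png

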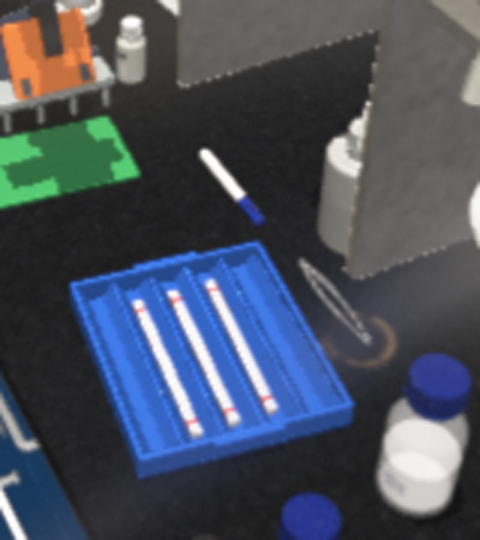

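View pics/t12.png

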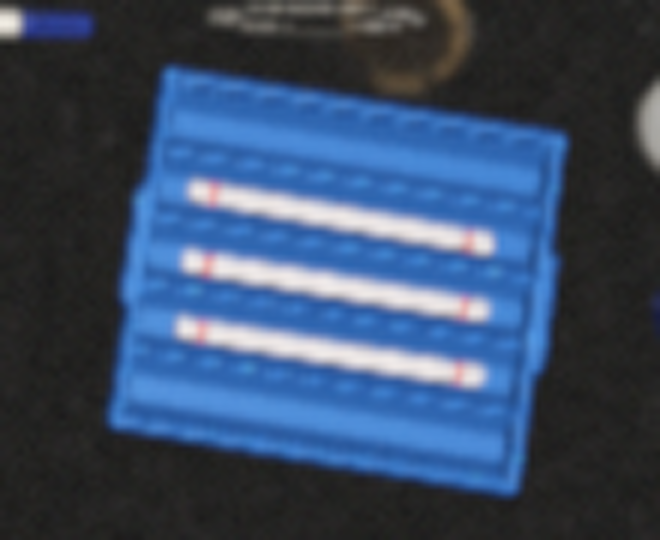

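View pics/w12.png

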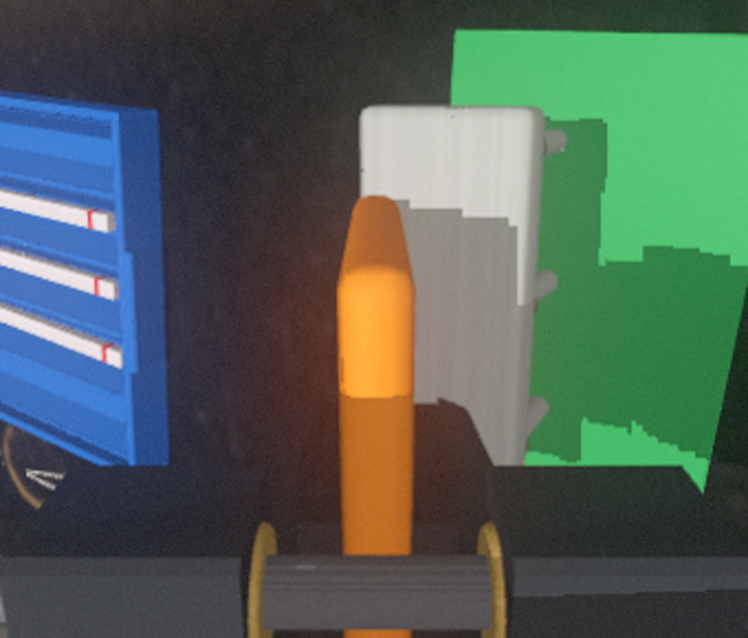

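All three bars lie parallel in the three middle grooves, and the rake hasn't shifted in the grip (head corner at crop 360,107, as before). Now I'll put it back on the mat.

>>> apply_moves([
  [1.3,0.5,0],
  [3,1.4,0.05],
  [4.6,2.4,0.05],
  [5.4,2.85,0.05],
  [5.6,2.95,0.05],
  [5.6,2.95,0.05],
], yaw=[0,0,0,0,0,0], gripper=[0,0,0,0,0,0])

```text
clock: 21.07
tool_pos: [0.5383, 0.1838, 0.1029]
eef_rot: [-0.158, 0.694, -0.212, 0.669]
contact_force: [-0.4, -0.4, -2.0]
opening: 0.134
```

```bash
python3 d.py .5385 .1912 .0920 .5385 .1912 .0905; python3 -c "
from rk import *
Rr,o=rake(get_state()); print(Rr,o)"
```

```text
21.0667 q [-1.0419  1.1906  0.91    1.6307 -0.4777  0.9345  1.4041] p [0.5383 0.1838 0.1029] F [-0.3525 -0.3669 -1.9562]
X [-0.0536 -0.5031 -0.8626] Y [ 0.0638  0.8603 -0.5057] Z [ 0.9965 -0.0822 -0.014 ]
[0.5385 0.1912 0.092 ] [ 0.57  1.19 -0.02] dist cm 1.3
[0.5385 0.1912 0.0905] [ 0.7   1.26 -0.02] dist cm 1.4
[[-0.0718  0.9974 -0.001 ]
 [-0.9974 -0.0718  0.0029]
 [ 0.0029  0.0012  1.    ]] [0.5358 0.1749 0.0158]
```

>>> apply_moves([
  [0,0.6,0],
  [0.1,0.95,0],
  [0.4,1.1,0],
  [0.55,1.2,0],
  [0.55,1.2,0],
], yaw=[-0.007,-0.007,-0.007,-0.007,-0.007], gripper=[0,0,0,0,0])

```text
clock: 21.48
tool_pos: [0.5385, 0.1916, 0.0918]
eef_rot: [-0.161, 0.695, -0.209, 0.669]
contact_force: [-0.8, 0.6, -1.4]
opening: 0.13
```

```bash
python3 d.py .5385 .1912 .0911 .5385 .1912 .0905; python3 -c "
from rk import *
Rr,o=rake(get_state()); print(Rr,o)"
```

```text
21.4833 q [-1.0452  1.2079  0.9     1.6169 -0.4851  0.9348  1.3971] p [0.5385 0.1916 0.0918] F [-0.7917  0.5796 -1.4338]
X [-0.0538 -0.5031 -0.8625] Y [ 0.0563  0.8609 -0.5057] Z [ 0.997  -0.0758 -0.018 ]
[0.5385 0.1912 0.0911] [0.08 0.01 0.  ] dist cm 0.1
[0.5385 0.1912 0.0905] [0.13 0.04 0.  ] dist cm 0.1
[[-0.0654  0.9979  0.0029]
 [-0.9979 -0.0655  0.0026]
 [ 0.0028 -0.0028  1.    ]] [0.5358 0.1826 0.0047]
```

Almost down. One small press for contact, then release gently.

>>> apply_moves([
  [0.05,0.02,0],
  [0.1,0.05,0],
  [0.12,0.06,0],
], yaw=[0,0,0], gripper=[0,0,0])

```text
clock: 21.73
tool_pos: [0.5387, 0.1913, 0.091]
eef_rot: [-0.161, 0.695, -0.209, 0.669]
contact_force: [-1.0, 0.5, 2.8]
opening: 0.132
```

>>> apply_moves([
  [0,0,0],
  [0,0,0],
  [0,0,0],
  [0,0,0],
  [0,0,0],
], yaw=[0,0,0,0,0], gripper=[12,14,18,25,35], force=5)

```text
clock: 22.15
tool_pos: [0.5388, 0.1912, 0.0912]
eef_rot: [-0.161, 0.695, -0.209, 0.669]
contact_force: [0.5, 0.0, -0.7]
opening: 0.301
```

>>> apply_moves([
  [0,0,0],
  [0,0,0],
], yaw=[0,0], gripper=[40,45])

```text
clock: 22.32
tool_pos: [0.5389, 0.1911, 0.0913]
eef_rot: [-0.161, 0.695, -0.209, 0.669]
contact_force: [-0.1, 0.1, -0.1]
opening: 0.442
```

```bash
python3 d.py;  python3 -c "
from h import *
im=snapshot('wrist'); crop(im,150,60,340,290,2.2,'w13')"
```

```text
22.3167 q [-1.0448  1.2089  0.9001  1.6171 -0.4854  0.9334  1.397 ] p [0.5389 0.1911 0.0913] F [-0.0738  0.1182 -0.066 ]
X [-0.0532 -0.5036 -0.8623] Y [ 0.0569  0.8606 -0.5061] Z [ 0.997  -0.076  -0.0171]
```

View pics/w13.png

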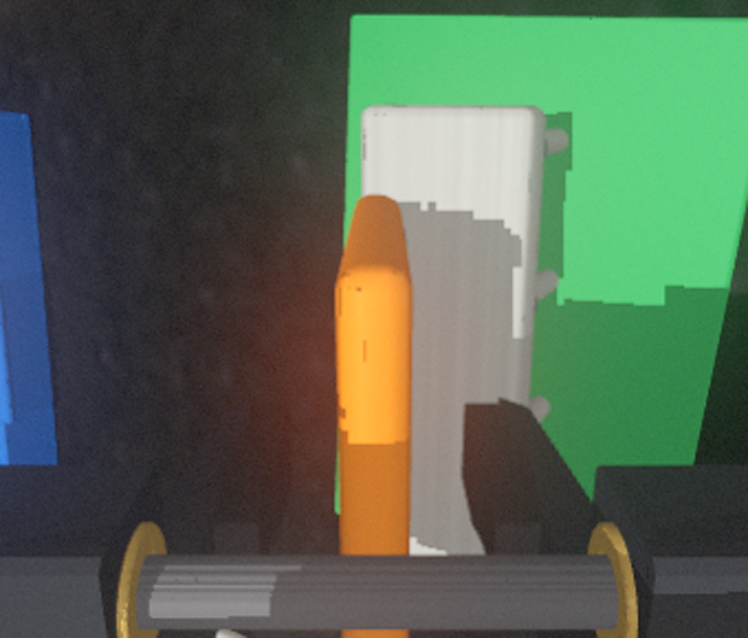

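The rake stands free on the mat, matching the view before the grasp (head at crop 362–540, handle at 372). Backing out along the tool axis.

>>> apply_moves([
  [-1.5,0,0],
  [-4,0,0],
  [-7,0,0],
  [-10,0,0],
  [-13,0,0],
  [-16,0,0],
  [-18,0,0],
  [-18,0,0],
], yaw=[0,0,0,0,0,0,0,0], gripper=[45,45,45,45,45,45,45,45])

```text
clock: 23.03
tool_pos: [0.5504, 0.2843, 0.2502]
eef_rot: [-0.16, 0.693, -0.207, 0.672]
contact_force: [0.2, -0.3, -0.4]
opening: 0.453
```

```bash
python3 d.py;  python3 -c "
from h import *
im=snapshot('wrist'); cv2.imwrite('pics/w14.png',im[:,:,::-1])
im=snapshot('scene'); crop(im,225,110,200,210,2.8,'s14')
im=snapshot('top'); crop(im,260,150,200,110,4,'t14')"
```

```text
23.0333 q [-1.1213  1.0744  1.0138  1.3253 -0.3795  1.3494  1.2917] p [0.5504 0.2843 0.2502] F [ 0.2212 -0.3116 -0.3891]
X [-0.0455 -0.5009 -0.8643] Y [ 0.0564  0.8626 -0.5028] Z [ 0.9974 -0.0717 -0.011 ]
```

View pics/w14.png

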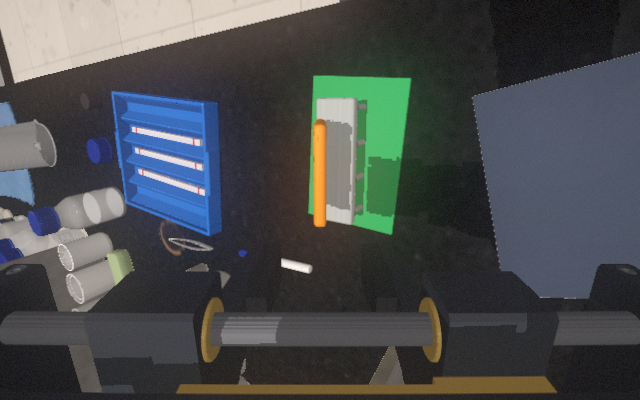

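View pics/s14.png

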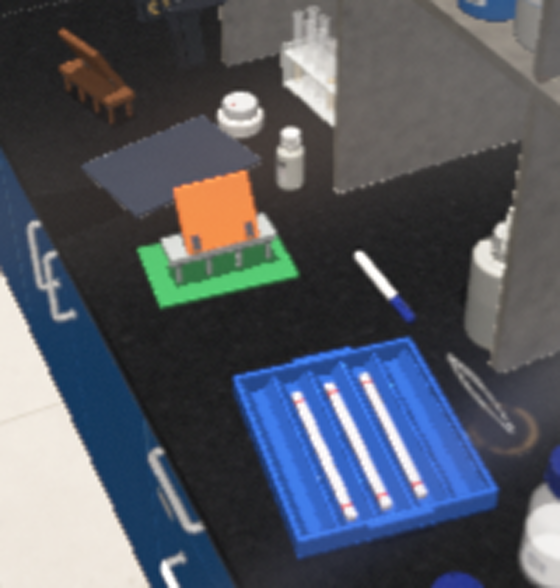

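View pics/t14.png

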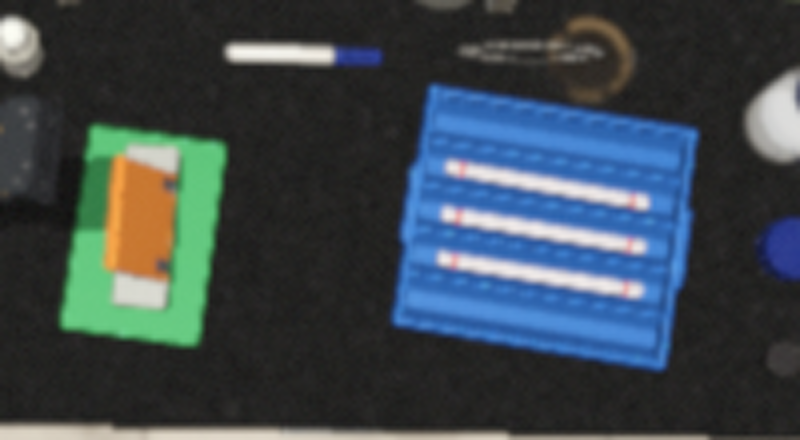

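```bash
python3 -c "
from plant import *
print(finish_job())"
```

```text
the job is handed in; nothing more can be done
None
```

The three bars now lie straight in the three middle grooves, one in each. The rake is back on its green mat, standing on its tines and facing as it did. I handed the job in at about 23 s of the 59 s; no verdict is reported.

**How it was done**
- **Tilting the gripper:** the moves can't tilt the tool directly. I stretched the arm past its reach over open floor on the right until the tool leaned about 30°. I then brought that tilt back and gripped the orange handle by its broad faces.
- **Combing:** I held the tine tips about 2 mm above the ridges and made one sweep from the middle to the right. A second sweep then went back through the middle to the left. The force readings I took stayed under about 3 N.
- **Returning the rake:** I set it down at the pose where I had picked it up, let go and backed away.

**Last checks**
- **Bars:** in the scene, top and wrist pictures they are parallel to the grooves, to within about 0.6° for the one I measured. I judged that they lie flat on the groove bottoms by eye and did not measure their heights.
- **Rake:** by the arm's readings just before letting go, it was within about 1 mm and 0.1° of its starting pose. The pictures before and after match.
- **Everything else:** the other objects visible in the last pictures look unmoved.
- **Disagreements:** the networks placed the handle about 10 mm to the left of my own fit, which the close-up views bore out. The tray position differed by about 1.5 mm between two wrist views; I used the later one.

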